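# Re-bar the call chime in the sound booth

## Robot

A 6-joint arm with a two-finger parallel gripper is mounted at the origin on the work surface. World frame = base frame: x ahead of the robot, y to its left, z up, the work surface at z = 0. Lengths are in m, angles in rad, forces in N, time in s.
With the tool pointing down it reaches from about 0.35 to 0.775 m from the base axis. Payload 7.3 kg.
Tool frame: the origin (TCP) lies at the very end of the fingers, on their centre line; the grasp point (between the pads) lies 19 mm behind it (robot.pinch_z is the distance from the TCP to the grasp point, in m); z points along the fingers, y is the line along which they close (so a half turn about z gives the same grasp; the last joint's range is limited). The gripper opens to 92 mm and grips with 3 to 60 N. Pads are 19 mm wide; open, the fingers measure 130 mm over their backs; the gripper's body (75 mm by 190 mm) begins 47 mm behind the grasp point.
Start: joints at [1.054, 0.342, 1.524, -0, 1.275, -0.146], TCP at [0.19, 0.489, 0.206] pointing down, gripper open.
Joint ranges: [-2.53, 2.53], [-0.77, 2.02], [0.04, 2.7], [-1, 4.14], [0.28, 2.66], [-3.11, 3.11]. Speed limits (rad/s): [2.57, 2.57, 3.14, 3.14, 3.14, 3.14].

## Interface

Orientations are given as [roll, pitch, yaw] about the fixed x, y, z axes, in that order (R = Rz(yaw) Ry(pitch) Rx(roll)).
In Python, from cell import robot gives the robot as it stands.
- The arm moves only by the tool move_arm, never from a script. Its argument "motion" is a list of rows, each a list of 6 numbers: the shift along the tool's x, y, z in units of 0.1 m (1.0 is 0.1 m), then the turn, a rotation vector about the tool's x, y, z in units of pi rad (1.0 is pi rad). In form: [[dx, dy, dz, rx, ry, rz], ...]. A call has 1 to 12 rows; each row is the pose to reach, as a shift and turn from the pose commanded when the call began, along the tool's axes at that moment, turning the shorter way round; what a row does not reach only later rows make up. A row lasts 1/8 s, in which the tool goes at most 62.5 mm and 10.7 degrees, less where a joint would pass 70% of its speed; a pose out of reach is approached as far as the arm can. A call with a number of a shift or a turn outside -1 to 1 is refused whole. A call with a gripper value outside its range is refused whole. "fingers" is the opening, from -1 (shut) to 1 (fully open), set as the call begins (left out, the last holds). The fingers move at their own pace and stop on an object; "newtons" is the grip in N (left out, the last holds). Time passes only in rows, so rows that repeat a pose let the fingers close. It gives the time, the measured TCP pose, the force, the opening and the grip force at its end, in the units of the state.
- robot.observe(): the state, without advancing time (a new reading comes with each control period).
- robot.read_camera(name): name is "side" or "top" or "wrist"; returns a dict with "image" (400x640x3 uint8, red, green, blue), "range_z" (400x640 float32, m along the optical axis (not along the pixel's ray), 0 where there is no reading), "vfov" (degrees; the focal length in pixels is half the picture's height over the tangent of half this angle, whatever the lens; pixels are square), "cx", "cy" (the principal point, pixels), "k1" (the pictures are not rectified: a ray, as slopes to the right and down, at radius r is drawn at 1 + k1 r^2 times it, then the intrinsics apply), "extrinsics" (4x4, takes a point from camera to world coordinates); the wrist camera has in their place "hand_eye" (4x4, takes a point from camera to tool coordinates, whose origin is the TCP and whose axes are the flange's). Camera axes: x right, y up, looking along -z (the intrinsics and any distortion apply to the point x, -y, -z); pixel columns grow to the right and rows downward; lengths in m; the calibration is good to about 2 mm. A picture is of the moment at which its call begins: read the wrist's pose just before it.
- robot.hand_in(): hands the job in; it is judged then, once.
The state is a dict: "time": time; "qpos": joint angles; "qvel": joint speeds; "joint_efforts": joint torques, N m; "tool_pos": TCP position; "tool_rot": TCP orientation; "contact_force": force on the tool from outside, world axes, zero at the start; "torque": the same for the moment, N m; "opening": finger opening in m; "grip_force": force on a finger pad.
Only numpy, scipy, OpenCV 4.12 (cv2) and the standard library are available. Lean on these libraries where they do the work, as an engineer would, in place of code of your own. Each camera call takes 0.05 s, during which the arm holds its last target. There are 200 camera calls.

## Task

The four aluminium bars of the interval call chime are off for cleaning and have to go back on its wooden box. Lay them across the two rails in order of length, the longest at the wide end and the shortest at the narrow end, each flat on its own pair of rubber rests, square and centred between its guide pins and with equal overhang at both rails. The longest has slid under the yellow battery charging case: draw it out without shifting or tipping the case, and leave the lamp alone.

Things in the scene. Friction and masses are not known exactly. Their poses are not given: they have to be found in the camera images.
- bar1: The longest of four loose aluminium chime bars: flat bar 205 mm long, 28 mm wide, 8 mm thick, a dark eyelet near each end. Origin: centre of its underside; x along its length, y across, z up. It starts flat on the desk under the yellow case, between its feet, not touching it (6 mm of air above); one end sticks out about 100 mm, towards the robot, the other about 25 mm.
- bar2: The second longest of four loose aluminium chime bars: flat bar 178 mm long, 28 mm wide, 8 mm thick, a dark eyelet near each end. Origin: centre of its underside; x along its length, y across, z up. It starts flat on the desk in the open.
- bar3: The third longest of four loose aluminium chime bars: flat bar 152 mm long, 28 mm wide, 8 mm thick, a dark eyelet near each end. Origin: centre of its underside; x along its length, y across, z up. It starts flat on the desk in the open.
- bar4: The shortest of four loose aluminium chime bars: flat bar 126 mm long, 28 mm wide, 8 mm thick, a dark eyelet near each end. Origin: centre of its underside; x along its length, y across, z up. It starts flat on the desk in the open.
- seat1: Place 1 of 4, the wide end of the chime box: two black rubber rests, one on each rail, 113 mm apart. Origin: midway between them, level with their tops, 53 mm above the desk. x runs from rest to rest (the way a bar lies), y along the row (place 1 at the +y end, places 58 mm apart), z up. The chime box is fixed, brown wood, 252 mm long, turned any way; its long walls are the rails.
- seat2: Place 2 of 4, next to seat1: two black rubber rests, one on each rail, 99 mm apart. Origin: midway between them, level with their tops, 53 mm above the desk. The two rails are 10 mm thick and 50 mm high and converge towards the narrow end; between them the box is open-topped and hollow down to 8 mm above the desk, so fingers can reach below a bar there.
- seat3: Place 3 of 4, next to seat4: two black rubber rests, one on each rail, 84 mm apart. Origin: midway between them, level with their tops, 53 mm above the desk. Steel guide pins 5 mm thick stand on the rails 29 mm either side of each place's centre, up to 13 mm above the rests.
- seat4: Place 4 of 4, the narrow end of the chime box: two black rubber rests, one on each rail, 70 mm apart. Origin: midway between them, level with their tops, 53 mm above the desk. With all bars laid on, the gaps between neighbouring bars are 30 mm wide.
- case: Yellow plastic battery charging case, 80 x 150 mm and 59 mm high (the cells in its top rise to 68 mm), loose, about 0.7 kg, standing on four round rubber feet that hold it 14 mm clear of the desk. Feet: 18 mm thick, centred 29 mm either side of its middle in x and 63 mm in y. Origin: on the desk under its middle; x along the 80 mm side, z up. It stays where it is.
- lamp: Bystander: brown bakelite bayonet lamp socket with a small frosted glass bulb, loose, round, 76 mm across the foot, 114 mm high. Origin: centre of its underside, z up. It stays where it is.
There are look-alikes about, which are no part of the job. What is shaped like the bar4 but blue or green is not meant.

How it is judged:
By the outcome, as a careful person would: the job done as asked, in the order asked, and still so for the second after the job is handed in, with the robot touching nothing.
It also fails if it takes over 106 s, if anything falls off the work surface, if the arm or the gripper's body presses on something with over 40 N, if the wrist force passes 120 N, or if a joint passes its speed limit or range.

## Working session

There is one attempt and no reset: what is moved stays moved. The work goes in short steps, Python scripts to look and compute and a tool call to move; the robot and the scene stay as the last step left them, time stands still between calls to the robot, and variables do not carry over. Pictures are saved under pics/ and viewed, at most 14 in all, crops included, and the job is handed in when it is done.

Besides the shell and the picture viewer there is one more tool, called after ">>>" by a JSON object that holds its "method" and its "body". move_arm: Moves the arm, as the interface text tells. Shifts and turns lie within -1 to 1; 1 stands for 0.1 m of shift or pi rad of turn. Its arguments: {"type":"object","properties":{"motion":{"type":"array"},"fingers":{"type":"number"},"newtons":{"type":"number"}},"required":["motion"]}

```bash
ls; mkdir -p pics
python3 - <<'E'
from cell import robot
import cv2,numpy as np,pickle
print(robot.observe(), robot.pinch_z)
d={}
for n in("side","top","wrist"):
    c=robot.read_camera(n); d[n]=c
    cv2.imwrite(f"pics/{n}0.png",cv2.cvtColor(c["image"],cv2.COLOR_RGB2BGR))
    print(n,{k:v for k,v in c.items() if k not in("image","range_z")})
pickle.dump(d,open("d0.pkl","wb"))
E
```

```text
pics
{'time': 0.0, 'qpos': array([ 1.05400152e+00,  3.42709416e-01,  1.52496911e+00, -1.05873357e-05,
        1.27538104e+00, -1.46017294e-01]), 'qvel': array([ 0.00068202, -0.00037827, -0.00060517, -0.00019725, -0.00123581,
        0.0014291 ]), 'joint_efforts': array([-3.35123359e-04, -4.31235337e+01, -2.44226933e+01,  7.17120920e-02,
        5.55522332e-02, -2.20040265e-04]), 'tool_pos': array([0.19001494, 0.48896757, 0.2056686 ]), 'tool_rot': array([-3.14013989e+00, -2.03416686e-04,  2.77081809e+00]), 'contact_force': array([0.52954618, 0.12179496, 0.17940943]), 'torque': array([-0.00510432, -0.00763004, -0.0064178 ]), 'grip_force': 0.0, 'opening': 0.09169925264570797} 0.0188
side {'vfov': 51.518355457961874, 'cx': 317.09371661436404, 'cy': 196.93182074885016, 'k1': -0.06654693019669954, 'extrinsics': array([[ 0.7914427 ,  0.46401074, -0.39788503,  0.06616064],
       [-0.61115496,  0.58964674, -0.52802116, -0.6036832 ],
       [-0.01039588,  0.66106789,  0.75025407,  0.89805276],
       [ 0.        ,  0.        ,  0.        ,  1.        ]])}
top {'vfov': 57.54270494309514, 'cx': 315.9966161126292, 'cy': 205.20213491064752, 'k1': -0.05052467065362146, 'extrinsics': array([[ 0.01739748,  0.99112413, -0.13179636,  0.39138914],
       [-0.99981059,  0.01609485, -0.01094258, -0.04273416],
       [-0.00872421,  0.13196177,  0.99121641,  0.96244961],
       [ 0.        ,  0.        ,  0.        ,  1.        ]])}
wrist {'vfov': 67.00661138197843, 'cx': 320.0488045462013, 'cy': 200.40987383497884, 'k1': -0.031355334297625215, 'hand_eye': array([[ 7.18450284e-04,  9.51637071e-01,  3.07223645e-01,
         8.29529417e-02],
       [ 9.99998581e-01, -1.15185030e-03,  1.22937862e-03,
        -1.23677011e-04],
       [ 1.52379791e-03,  3.07222326e-01, -9.51636549e-01,
        -1.79166109e-01],
       [ 0.00000000e+00,  0.00000000e+00,  0.00000000e+00,
         1.00000000e+00]])}
```

View pics/top0.png

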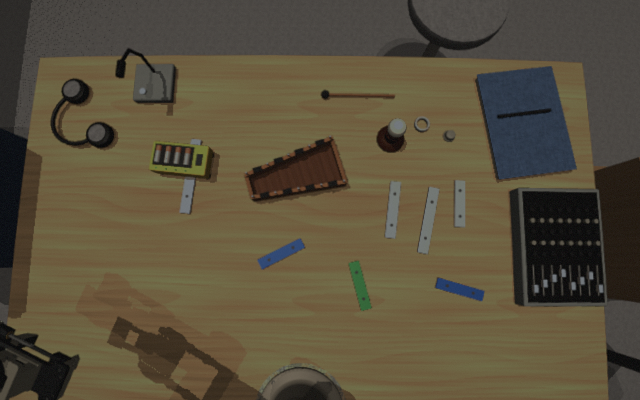

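View pics/side0.png

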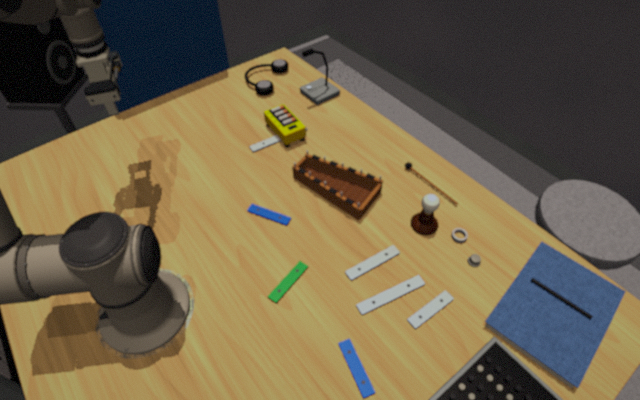

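```bash
cat > h.py <<'E'
import numpy as np,cv2
from scipy.spatial.transform import Rotation as R
def tool(s):
    T=np.eye(4);T[:3,:3]=R.from_euler('xyz',s['tool_rot']).as_matrix();T[:3,3]=s['tool_pos'];return T
def K(c):
    f=200/np.tan(np.radians(c['vfov']/2));return np.array([[f,0,c['cx']],[0,f,c['cy']],[0,0,1]])
def cast(c,px,z,E=None):
    "pixels (N,2) -> world points on plane z"
    E=c['extrinsics'] if E is None else E
    u=cv2.undistortPoints(np.float64(px).reshape(-1,1,2),K(c),np.array([c['k1'],0,0,0,0.]))[:,0]
    d=np.c_[u[:,0],-u[:,1],-np.ones(len(u))]@E[:3,:3].T
    o=E[:3,3];return o+d*((z-o[2])/d[:,2])[:,None]
def proj(c,P,E=None):
    E=c['extrinsics'] if E is None else E
    p=(np.atleast_2d(P)-E[:3,3])@E[:3,:3];p=p*[1,-1,-1]
    return cv2.projectPoints(p.reshape(-1,1,3),np.zeros(3),np.zeros(3),K(c),np.array([c['k1'],0,0,0,0.]))[0][:,0]
def rect(c,cnt,z,E=None):
    P=cast(c,cnt.reshape(-1,2),z,E)[:,:2]
    (x,y),(w,h),a=cv2.minAreaRect(np.float32(P*1000))
    if w<h: w,h,a=h,w,a+90
    a=(a+90)%180-90
    return np.array([x,y,w,h,a]).round(1)  # mm, deg (long axis)
def silver(c,z=.008,E=None,vmin=120,smax=45):
    hsv=cv2.cvtColor(c['image'],cv2.COLOR_RGB2HSV)
    m=((hsv[...,1]<smax)&(hsv[...,2]>vmin)).astype(np.uint8)
    m=cv2.morphologyEx(m,cv2.MORPH_CLOSE,np.ones((5,5)))
    cs,_=cv2.findContours(m,cv2.RETR_EXTERNAL,cv2.CHAIN_APPROX_NONE)
    return [(cv2.boundingRect(k),rect(c,k,z,E)) for k in cs if cv2.contourArea(k)>150]
def world(c,E=None):
    "range image -> world points"
    v,u=np.mgrid[0:400,0:640]
    n=cv2.undistortPoints(np.float64(np.c_[u.ravel(),v.ravel()]).reshape(-1,1,2),K(c),np.array([c['k1'],0,0,0,0.]))[:,0]
    r=c['range_z'].ravel()[:,None].astype(float)
    E=c['extrinsics'] if E is None else E
    return ((np.c_[n[:,0],-n[:,1],-np.ones(len(n))]*r)@E[:3,:3].T+E[:3,3]).reshape(400,640,3)
def look(name,png):
    from cell import robot
    s=robot.observe();c=robot.read_camera(name)
    E=c['extrinsics'] if 'extrinsics' in c else tool(s)@c['hand_eye']
    cv2.imwrite(png,cv2.cvtColor(c['image'],cv2.COLOR_RGB2BGR));return s,c,E
E
python3 - <<'E'
from h import *;import pickle
d=pickle.load(open('d0.pkl','rb'))
for n in('top','side'):
    print(n)
    for b,r in silver(d[n]): print(b,r)
c=d['top'];P=world(c);hsv=cv2.cvtColor(c['image'],cv2.COLOR_RGB2HSV)
sub=P[130:205,240:352];m=(sub[...,2]>.035)&(sub[...,2]<.08)
q=np.float32(sub[m][:,:2]*1000);print('box',cv2.minAreaRect(q),cv2.minEnclosingTriangle(q.reshape(-1,1,2))[0])
y=((abs(hsv[...,0].astype(int)-29)<5)&(hsv[...,1]>170)).astype(np.uint8)[130:190,140:225]
P2=P[130:190,140:225];m=(P2[...,2]>.045)&(P2[...,2]<.08)
print('case',cv2.minAreaRect(np.float32(P2[m][:,:2]*1000)))
P3=P[110:155,372:412];m=(P3[...,2]>.02);print('lamp',P3[m].mean(0),P3[m].min(0),P3[m].max(0))
bgr=cv2.cvtColor(c['image'],cv2.COLOR_RGB2BGR)[125:275,140:480]
cv2.imwrite('pics/crop1.png',cv2.resize(bgr,None,fx=2.35,fy=2.35,interpolation=cv2.INTER_CUBIC))
E
```

```text
top
(181, 180, 13, 32) [539.2 314.2  86.8  23.   -5.7]
side
(430, 338, 132, 62) [ 530.8 -587.   271.6  131.1  -39.5]
(407, 291, 46, 38) [ 533.7 -414.1  126.6   29.3   -2.1]
(356, 275, 69, 40) [ 488.1 -329.1  179.1   30.1  -11.5]
(597, 266, 43, 33) [ 971.7 -655.7  102.    92.1  -64.7]
(345, 245, 54, 35) [ 514.8 -235.6  152.8   30.3   -6.4]
(541, 181, 99, 79) [1096.2 -506.8  281.1  267.2   24.6]
(250, 136, 29, 16) [545.8 313.5  99.1  32.   -5.1]
(301, 63, 236, 159) [955.   63.3 959.3 227.6 -88. ]
box ((596.1199340820312, 27.031097412109375), (129.5330810546875, 249.78897094726562), 17.77867317199707) 36070.3984375
case ((630.5389404296875, 325.1395263671875), (151.42904663085938, 81.40512084960938), 84.22245788574219)
lamp [ 0.69614508 -0.22449756  0.09433971] [ 0.39138914 -0.25169004  0.02002481] [ 0.72691307 -0.04273416  0.96244961]
```

View pics/crop1.png

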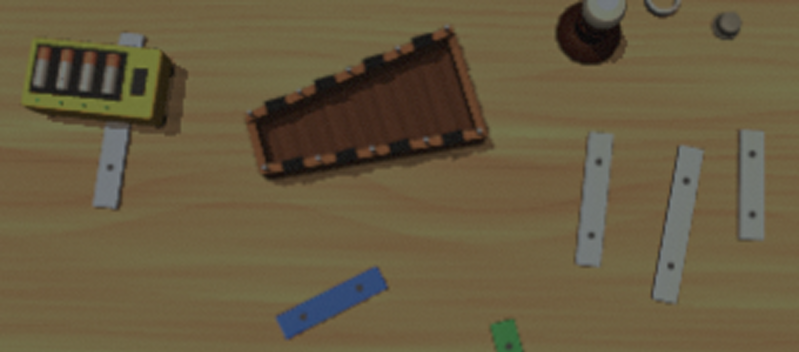

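Silver candidates, matched by length: px (428,220) is 179 mm = bar2, (393,209) is 153 mm = bar3, (460,203) is 127 mm = bar4, and (190,190), partly under the case, is bar1. The blue bars (281,254) and (460,289) and the green one (360,285) are look-alikes. The enlarged crop confirms this and shows the box's wide end on the right, nearest the lamp.

```bash
cat > go.py <<'E'
import sys
from h import *
def go(s,*legs):
    "legs: (x,y,z mm, yaw deg); prints tool-frame row and rows needed"
    T=tool(s);p0=T[:3,3];y0=s['tool_rot'][2];pp=p0;py=0
    for x,y,z,yaw in legs:
        p=np.array([x,y,z])/1000;d=T[:3,:3].T@(p-p0)*10
        dy=(np.radians(yaw)-y0+np.pi)%(2*np.pi)-np.pi
        n=max(np.linalg.norm(p-pp)/.0625,abs(np.degrees(dy-py))/10.7)
        q6=np.arctan2(y,x)+np.pi/2-np.radians(yaw);q6=(q6+np.pi)%(2*np.pi)-np.pi
        print((x,y,z,yaw),'row',[float(v) for v in d.round(3)]+[0,0,round(float(-dy/np.pi),4)],'n %.1f q6 %.2f'%(n,q6));pp=p;py=dy
if __name__=='__main__':
    from cell import robot
    s=robot.observe();print('t',s['time'],(s['tool_pos']*1000).round(1),np.degrees(s['tool_rot']).round(2),s['contact_force'].round(1),s['opening'])
    go(s,*[tuple(map(float,a.split(','))) for a in sys.argv[1:]])
E
python3 go.py 525,315,130,175
```

```text
t 0.15 [190.1 489.1 205.8] [-1.7994e+02 -1.0000e-02  1.5876e+02] [-0.4  0.  -0.1] 0.09142606350638731
(525.0, 315.0, 130.0, 175.0) row [-3.753, -0.408, 0.758, 0, 0, -0.0902] n 6.2 q6 -0.94
```

```bash
cat > go.py <<'E'
import sys
from h import *
def go(s,*legs):
    "legs: (x,y,z mm, yaw deg); prints calls: tool-frame row x rows needed"
    p=np.array(s['tool_pos']);y=s['tool_rot'][2]
    for L in legs:
        t=np.array(L[:3])/1000;dy=(np.radians(L[3])-y+np.pi)%(2*np.pi)-np.pi
        q6=(np.arctan2(t[1],t[0])+np.pi/2-np.radians(L[3])+np.pi)%(2*np.pi)-np.pi
        print(L,'q6 %.2f'%q6)
        for k in range(1,12):
            st=(t-p)/k;out=[];ok=True
            for i in range(k):
                d=R.from_euler('xyz',[np.pi,0,y+dy*i/k]).as_matrix().T@st*10
                ok&=max(abs(d))<=1
                n=int(np.ceil(max(np.linalg.norm(st)/.0624,abs(np.degrees(dy/k))/10.6)))
                out.append((n,[round(float(v),3) for v in d]+[0,0,round(float(-dy/k/np.pi),4)]))
            if ok: break
        for n,o in out: print('  %dx'%n,o)
        p=t;y+=dy
if __name__=='__main__':
    from cell import robot
    s=robot.observe();print('t',s['time'],(s['tool_pos']*1000).round(1),np.degrees(s['tool_rot']).round(2),s['contact_force'].round(1),s['opening'])
    go(s,*[tuple(map(float,a.split(','))) for a in sys.argv[1:]])
E
python3 go.py 525,315,130,175
```

```text
t 0.15 [190.1 489.1 205.8] [-1.7994e+02 -1.0000e-02  1.5876e+02] [-0.4  0.  -0.1] 0.09142606350638731
(525.0, 315.0, 130.0, 175.0) q6 -0.94
  2x [-0.938, -0.102, 0.19, 0, 0, -0.0226]
  2x [-0.929, -0.168, 0.19, 0, 0, -0.0226]
  2x [-0.914, -0.234, 0.19, 0, 0, -0.0226]
  2x [-0.895, -0.298, 0.19, 0, 0, -0.0226]
```

>>> {"method": "move_arm", "body": {"motion": [[-0.938,-0.102,0.19,0,0,-0.0226],[-0.938,-0.102,0.19,0,0,-0.0226]], "fingers": 0.1, "newtons": 30}}

```text
time: 0.4
tool_pos: [0.2752, 0.4447, 0.1866]
tool_rot: [-3.141, 0.0, 2.842]
contact_force: [0.4, -0.3, -0.3]
opening: 0.0763
grip_force: 0.0
```

>>> {"method": "move_arm", "body": {"motion": [[-0.929,-0.168,0.19,0,0,-0.0226],[-0.929,-0.168,0.19,0,0,-0.0226]]}}

```text
time: 0.65
tool_pos: [0.3596, 0.4007, 0.1674]
tool_rot: [-3.141, -0.0, 2.912]
contact_force: [-0.0, 0.5, -0.2]
opening: 0.0565
grip_force: 0.0
```

>>> {"method": "move_arm", "body": {"motion": [[-0.914,-0.234,0.19,0,0,-0.0226],[-0.914,-0.234,0.19,0,0,-0.0226]]}}

```text
time: 0.9
tool_pos: [0.4434, 0.3571, 0.1483]
tool_rot: [-3.141, -0.001, 2.983]
contact_force: [-0.6, 0.3, 0.3]
opening: 0.0509
grip_force: 0.0
```

>>> {"method": "move_arm", "body": {"motion": [[-0.895,-0.298,0.19,0,0,-0.0226],[-0.895,-0.298,0.19,0,0,-0.0226],[-0.895,-0.298,0.19,0,0,-0.0226]]}}

```text
time: 1.27
tool_pos: [0.5266, 0.3135, 0.1289]
tool_rot: [-3.141, -0.001, 3.051]
contact_force: [0.2, -0.1, -1.3]
opening: 0.0506
grip_force: 0.0
```

```bash
python3 - <<'E'
from h import *;import pickle
s,c,E=look('wrist','pics/w1.png');pickle.dump((s,c,E),open('w1.pkl','wb'))
print(s['tool_pos'],np.degrees(s['tool_rot']),s['opening'])
for b,r in silver(c,.008,E): print(b,r)
E
python3 go.py 525,315,130,175
```

```text
[0.52660805 0.31350794 0.12888968] [-1.79941118e+02 -7.97357968e-02  1.74834344e+02] 0.050579092390583086
(311, 158, 27, 91) [545.6 315.   99.7  27.5  -4.1]
t 1.325 [525.3 314.6 129.4] [-1.7997e+02 -9.0000e-02  1.7492e+02] [ 0.1 -0.6  0.5] 0.05067771677878043
(525.0, 315.0, 130.0, 175.0) q6 -0.94
  1x [0.004, 0.004, -0.006, 0, 0, -0.0005]
```

View pics/w1.png

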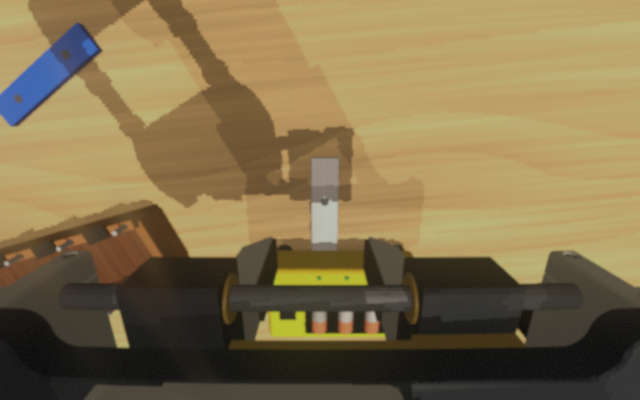

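The wrist view shows bar1 at px (311–338,158–249), running under the yellow case and lying free of its feet.

```bash
python3 go.py 525,316,60,175.5 525,316,2,175.5 455,321.5,2,175.5 385,327,2,175.5
```

```text
t 1.325 [525.3 314.6 129.4] [-1.7997e+02 -9.0000e-02  1.7492e+02] [ 0.1 -0.6  0.5] 0.05067771677878043
(525.0, 316.0, 60.0, 175.5) q6 -0.95
  2x [0.005, 0.014, 0.694, 0, 0, -0.0032]
(525.0, 316.0, 2.0, 175.5) q6 -0.95
  1x [0.0, -0.0, 0.58, 0, 0, -0.0]
(455.0, 321.5, 2.0, 175.5) q6 -0.88
  2x [0.702, -0.0, -0.0, 0, 0, -0.0]
(385.0, 327.0, 2.0, 175.5) q6 -0.79
  2x [0.702, -0.0, -0.0, 0, 0, -0.0]
```

>>> {"method": "move_arm", "body": {"motion": [[0.005,0.014,0.694,0,0,-0.003],[0.005,0.014,0.694,0,0,-0.003]]}}

```text
time: 1.58
tool_pos: [0.5209, 0.3163, 0.0575]
tool_rot: [-3.138, -0.008, 3.065]
contact_force: [-0.3, -0.2, 0.5]
opening: 0.0503
grip_force: 0.0
```

>>> {"method": "move_arm", "body": {"motion": [[0,0,0.3,0,0,0],[0,0,0.5,0,0,0],[0,0,0.58,0,0,0],[0,0,0.58,0,0,0]]}}

```text
time: 2.08
tool_pos: [0.5249, 0.3174, 0.0039]
tool_rot: [3.141, 0.001, 3.065]
contact_force: [0.5, 0.4, -0.2]
opening: 0.0507
grip_force: 0.0
```

>>> {"method": "move_arm", "body": {"motion": [[0,0,0,0,0,0],[0,0,0,0,0,0],[0,0,0,0,0,0],[0,0,0,0,0,0],[0,0,0,0,0,0]], "fingers": -1, "newtons": 25}}

```text
time: 2.7
tool_pos: [0.5248, 0.3168, 0.003]
tool_rot: [3.142, 0.0, 3.064]
contact_force: [0.4, -0.5, -0.3]
opening: 0.0049
grip_force: 0.0
```

Run:
```python
from h import *
s,c,E=look('side','pics/s1.png');print(s['tool_pos'],s['opening'],s['grip_force'],proj(c,s['tool_pos']))
im=cv2.cvtColor(c['image'],cv2.COLOR_RGB2BGR)[95:175,205:325]
a=cv2.resize(im,None,fx=5,fy=5,interpolation=cv2.INTER_CUBIC)
s,c,E=look('wrist','pics/w2.png');b=cv2.cvtColor(c['image'],cv2.COLOR_RGB2BGR)[150:400,170:470]
for bb,r in silver(c,.008,E): print(bb,r)
cv2.imwrite('pics/c2.png',np.vstack([a[:300],cv2.resize(b,(600,300))]))
```

```text
[0.52479366 0.31679625 0.002959  ] 0.0049025182199249635 0.0 [[258.38235225 146.37226408]]
(302, 197, 44, 60) [515.8 319.   39.8  26.5  -4.4]
```

View pics/c2.png

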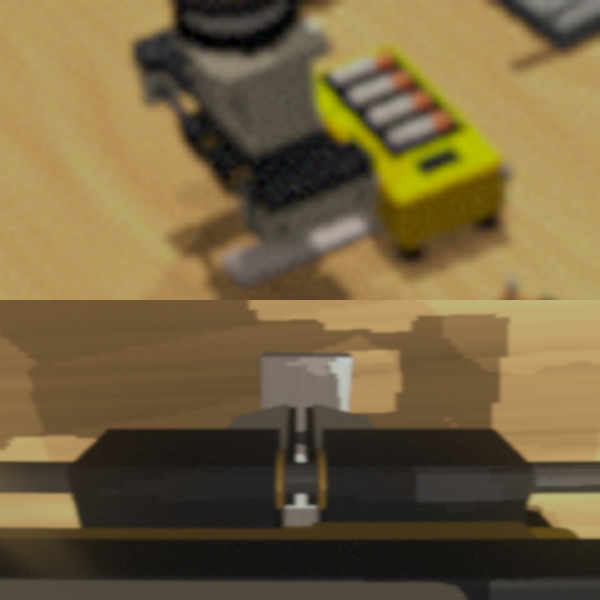

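Run:
```python
from h import *
s,c,E=look('side','pics/s2.png');P=world(c,E)*1000
h=cv2.cvtColor(c['image'],cv2.COLOR_RGB2HSV)
np.set_printoptions(linewidth=200,suppress=True)
for v in range(128,154,2): print(v,[tuple(P[v,u].round().astype(int)) for u in range(250,272,4)])
s,c,E=look('wrist','pics/w3.png');P=world(c,E)*1000
for v in range(200,330,8): print(v,[tuple(P[v,u].round().astype(int)) for u in (300,312,320,328,340)])
```

```text
128 [(np.int64(493), np.int64(290), np.int64(112)), (np.int64(505), np.int64(287), np.int64(109)), (np.int64(501), np.int64(254), np.int64(131)), (np.int64(511), np.int64(248), np.int64(130)), (np.int64(519), np.int64(238), np.int64(132)), (np.int64(530), np.int64(234), np.int64(129))]
130 [(np.int64(491), np.int64(288), np.int64(107)), (np.int64(501), np.int64(282), np.int64(105)), (np.int64(498), np.int64(248), np.int64(129)), (np.int64(506), np.int64(240), np.int64(130)), (np.int64(515), np.int64(232), np.int64(131)), (np.int64(524), np.int64(226), np.int64(130))]
132 [(np.int64(489), np.int64(286), np.int64(101)), (np.int64(494), np.int64(269), np.int64(110)), (np.int64(492), np.int64(239), np.int64(131)), (np.int64(500), np.int64(231), np.int64(132)), (np.int64(509), np.int64(222), np.int64(133)), (np.int64(522), np.int64(223), np.int64(125))]
134 [(np.int64(489), np.int64(288), np.int64(92)), (np.int64(492), np.int64(266), np.int64(105)), (np.int64(487), np.int64(232), np.int64(130)), (np.int64(495), np.int64(222), np.int64(133)), (np.int64(508), np.int64(222), np.int64(126)), 
[... 5867 characters left out ...]
4(495), np.int64(313), np.int64(114)), (np.int64(442), np.int64(323), np.int64(182)), (np.int64(533), np.int64(316), np.int64(66)), (np.int64(498), np.int64(321), np.int64(111)), (np.int64(496), np.int64(324), np.int64(113))]
320 [(np.int64(498), np.int64(313), np.int64(113)), (np.int64(442), np.int64(323), np.int64(182)), (np.int64(585), np.int64(312), np.int64(9)), (np.int64(501), np.int64(321), np.int64(111)), (np.int64(499), np.int64(324), np.int64(113))]
328 [(np.int64(501), np.int64(313), np.int64(113)), (np.int64(505), np.int64(316), np.int64(108)), (np.int64(592), np.int64(311), np.int64(8)), (np.int64(515), np.int64(320), np.int64(98)), (np.int64(502), np.int64(324), np.int64(113))]
```

```bash
python3 - <<'E'
from h import *;import pickle
s,c,E=pickle.load(open('w1.pkl','rb'))
def tips(c):
    P=world(c,c['hand_eye'])*1000
    m=(abs(P[...,0])<25)&(abs(P[...,1])<70)&(P[...,2]>-90)&(P[...,2]<15)&(c['range_z']>.05)
    Q=P[m]; 
    for y0 in range(-60,60,10):
        q=Q[(Q[:,1]>=y0)&(Q[:,1]<y0+10)]
        if len(q): print(y0,'zmax',np.percentile(q[:,2],98).round(1),'x',q[q[:,2]>q[:,2].max()-4][:,0].mean().round(1),len(q))
tips(c)
d=pickle.load(open('d0.pkl','rb'));print('open');tips(d['wrist'])
E
tail -3 h.py; python3 go.py 385,327,2,175.5
```

```text
-50 zmax -33.4 x 10.2 65
-40 zmax -27.2 x 10.5 772
-30 zmax -23.3 x 4.4 1314
20 zmax -23.0 x 4.5 1400
30 zmax -27.4 x 10.3 722
40 zmax -33.0 x 10.2 31
open
-60 zmax -26.5 x 10.1 882
-50 zmax -23.5 x 2.6 1957
40 zmax -23.0 x 3.1 1898
50 zmax -27.1 x 10.2 868
    s=robot.observe();c=robot.read_camera(name)
    E=c['extrinsics'] if 'extrinsics' in c else tool(s)@c['hand_eye']
    cv2.imwrite(png,cv2.cvtColor(c['image'],cv2.COLOR_RGB2BGR));return s,c,E
t 2.9 [524.8 316.8   2.9] [180.    -0.   175.57] [-0.2  0.3  0.2] 0.0005090421640635566
(385.0, 327.0, 2.0, 175.5) q6 -0.79
  2x [0.701, -0.003, 0.005, 0, 0, 0.0002]
  2x [0.701, -0.003, 0.005, 0, 0, 0.0002]
```

The fingers shut above the bar. The depth readings put the visible finger ends about 20 mm behind the reported TCP, so I'll open, creep down in small steps and watch the force.

>>> {"method": "move_arm", "body": {"motion": [[0,0,0,0,0,0],[0,0,0,0,0,0],[0,0,0,0,0,0],[0,0,0.03,0,0,0],[0,0,0.06,0,0,0],[0,0,0.06,0,0,0]], "fingers": 0.1}}

```text
time: 3.65
tool_pos: [0.5245, 0.3167, -0.0035]
tool_rot: [-3.141, -0.001, 3.064]
contact_force: [0.8, -0.8, -1.2]
opening: 0.0495
grip_force: 0.0
```

Run:
```python
from h import *
s,c,E=look('wrist','pics/w4.png');print(s['tool_pos'],s['contact_force'],s['opening'],s['qpos'])
P=world(c,c['hand_eye'])*1000
h=cv2.cvtColor(c['image'],cv2.COLOR_RGB2HSV)
for u in (240,250,262,270,372,380,392): print(u,[tuple(int(k) for k in P[v,u].round()) for v in range(224,262,5)])
im=cv2.cvtColor(c['image'],cv2.COLOR_RGB2BGR)[190:330,200:440]
cv2.imwrite('pics/c4.png',cv2.resize(im,None,fx=3.3,fy=3.3,interpolation=cv2.INTER_CUBIC))
```

```text
[ 0.5245181   0.31669261 -0.00350926] [ 0.77312695 -0.83395514 -1.21249305] 0.049497385281142225 [ 4.18147965e-01  7.22891832e-01  1.50075070e+00  6.24802682e-05
  9.18675864e-01 -1.07534970e+00]
240 [(11, -51, -4), (8, -51, -5), (4, -51, -4), (1, -51, -4), (-3, -52, -4), (-6, -52, -4), (10, -41, -43), (10, -40, -47)]
250 [(11, -44, -4), (8, -44, -5), (4, -45, -4), (1, -45, -4), (11, -38, -32), (10, -37, -36), (11, -36, -43), (11, -35, -48)]
262 [(11, -37, -5), (8, -37, -5), (4, -37, -3), (1, -37, -4), (10, -32, -31), (10, -31, -36), (10, -30, -42), (10, -29, -48)]
270 [(11, -32, -4), (8, -32, -5), (83, 0, -179), (11, -28, -25), (11, -27, -31), (9, -27, -34), (9, -26, -39), (9, -25, -45)]
372 [(12, 32, -5), (8, 32, -5), (5, 32, -5), (10, 29, -24), (10, 28, -31), (10, 27, -37), (9, 26, -39), (9, 26, -44)]
380 [(11, 37, -4), (8, 37, -4), (4, 38, -3), (1, 38, -4), (10, 32, -30), (10, 31, -37), (10, 30, -41), (11, 29, -48)]
392 [(11, 45, -4), (8, 45, -4), (4, 45, -4), (1, 45, -5), (-2, 45, -5), (10, 37, -36), (11, 36, -44), (11, 35, -48)]
```

View pics/c4.png

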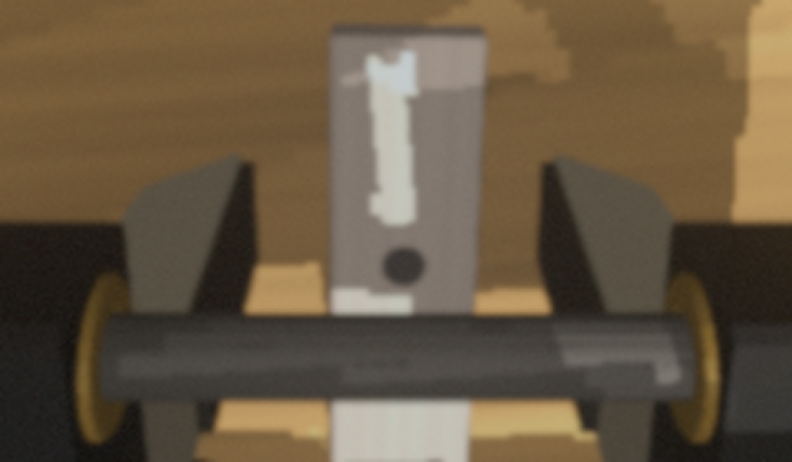

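The crop shows fingertips ending above the desk and standing clear either side of the bar. There is no contact at a reported TCP z of -3.5 mm, so the real finger ends lie about 20 mm short of the stated TCP. I'll go further down with care.

>>> {"method": "move_arm", "body": {"motion": [[0,0,0.03,0,0,0],[0,0,0.06,0,0,0],[0,0,0.09,0,0,0],[0,0,0.09,0,0,0]]}}

```text
time: 4.2
tool_pos: [0.5246, 0.3167, -0.0124]
tool_rot: [-3.141, -0.001, 3.064]
contact_force: [0.1, 0.0, 0.2]
opening: 0.0501
grip_force: 0.0
```

>>> {"method": "move_arm", "body": {"motion": [[0,0,0.02,0,0,0],[0,0,0.04,0,0,0],[0,0,0.04,0,0,0]]}}

```text
time: 4.58
tool_pos: [0.5247, 0.3167, -0.0163]
tool_rot: [-3.141, -0.0, 3.064]
contact_force: [0.2, -0.4, 0.3]
opening: 0.0504
grip_force: 0.0
```

Run:
```python
from h import *
s,c,E=look('wrist','pics/w5.png');print(s['tool_pos'],s['contact_force'])
P=world(c,c['hand_eye'])*1000
for u in (255,262,270,372,380): print(u,[tuple(int(k) for k in P[v,u].round()) for v in range(224,250,2)])
```

```text
[ 0.52466402  0.31674219 -0.016251  ] [ 0.15572924 -0.35673555  0.26951615]
255 [(16, -38, -17), (15, -38, -18), (14, -38, -17), (13, -38, -17), (11, -38, -17), (10, -39, -17), (8, -39, -16), (8, -39, -18), (6, -39, -17), (11, -36, -29), (11, -36, -31), (10, -35, -33), (10, -35, -36)]
262 [(17, -34, -18), (15, -34, -18), (14, -34, -17), (13, -34, -18), (11, -34, -17), (10, -34, -18), (9, -34, -18), (7, -35, -17), (10, -33, -26), (11, -32, -29), (11, -32, -31), (11, -31, -34), (10, -31, -35)]
270 [(17, -29, -18), (15, -29, -18), (14, -30, -17), (13, -30, -18), (11, -30, -17), (10, -30, -17), (9, -30, -17), (11, -29, -24), (11, -28, -26), (10, -28, -28), (10, -28, -29), (9, -28, -30), (9, -27, -32)]
372 [(17, 29, -18), (15, 30, -18), (14, 30, -17), (12, 30, -16), (11, 30, -17), (10, 30, -18), (9, 30, -17), (10, 29, -23), (10, 28, -26), (11, 28, -29), (10, 28, -31), (11, 27, -34), (11, 27, -36)]
380 [(16, 34, -17), (15, 34, -17), (14, 35, -16), (13, 34, -18), (11, 35, -16), (10, 35, -17), (8, 35, -16), (7, 35, -16), (7, 35, -18), (10, 33, -28), (10, 32, -30), (10, 32, -33), (10, 31, -35)]
```

>>> {"method": "move_arm", "body": {"motion": [[0,0,0.015,0,0,0],[0,0,0.03,0,0,0],[0,0,0.03,0,0,0]]}}

```text
time: 5.0
tool_pos: [0.5247, 0.3168, -0.0192]
tool_rot: [-3.142, -0.0, 3.064]
contact_force: [0.4, 0.1, -0.2]
opening: 0.0501
grip_force: 0.0
```

>>> {"method": "move_arm", "body": {"motion": [[0,0,0,0,0,0],[0,0,0,0,0,0],[0,0,0,0,0,0],[0,0,0,0,0,0],[0,0,0,0,0,0]], "fingers": -1}}

```text
time: 5.62
tool_pos: [0.5248, 0.3168, -0.019]
tool_rot: [3.141, 0.0, 3.064]
contact_force: [-1.0, 0.7, -0.2]
opening: 0.0273
grip_force: 25.0
```

>>> {"method": "move_arm", "body": {"motion": [[0.1,0,0,0,0,0],[0.3,0,0,0,0,0],[0.6,0,0,0,0,0],[0.8,0,0,0,0,0]]}}

```text
time: 6.12
tool_pos: [0.4433, 0.3229, -0.019]
tool_rot: [-3.141, -0.0, 3.065]
contact_force: [0.4, 0.0, -0.0]
opening: 0.0273
grip_force: 25.0
```

>>> {"method": "move_arm", "body": {"motion": [[0.3,0,0,0,0,0],[0.6,0,0,0,0,0],[0.6,0,0,0,0,0],[0.6,0,0,0,0,0]]}}

```text
time: 6.62
tool_pos: [0.3857, 0.3278, -0.0189]
tool_rot: [3.141, 0.001, 3.064]
contact_force: [-1.3, 0.7, -0.7]
opening: 0.0275
grip_force: 25.0
```

>>> {"method": "move_arm", "body": {"motion": [[0,0,0,0,0,0],[0,0,0,0,0,0]], "fingers": 0.0}}

```text
time: 6.88
tool_pos: [0.3859, 0.3275, -0.0191]
tool_rot: [3.141, 0.0, 3.063]
contact_force: [0.1, -0.1, -0.4]
opening: 0.0428
grip_force: 0.0
```

```bash
python3 - <<'E'
from h import *;import pickle
for n in('side','top'):
    s,c,E=look(n,f'pics/{n}3.png');pickle.dump(c,open(n+'3.pkl','wb'))
    for bb,r in silver(c,.008,E): 
        if r[2]<230 and r[0]<800: print(n,bb,r)
    if n=='top':
        P=world(c,E);P2=P[130:190,140:225];m=(P2[...,2]>.045)&(P2[...,2]<.08);print('case',cv2.minAreaRect(np.float32(P2[m][:,:2]*1000)))
E
python3 go.py
```

```text
side (618, 380, 22, 20) [ 7.244e+02 -8.170e+02  6.320e+01  3.490e+01  1.000e-01]
side (407, 291, 46, 38) [ 533.6 -414.3  126.6   29.5   -2.4]
side (356, 275, 69, 40) [ 488.1 -329.1  179.1   30.1  -11.5]
side (345, 246, 54, 34) [ 514.7 -235.5  152.6   30.3   -6.4]
side (239, 140, 32, 18) [505.6 313.7 111.2  31.3  -3.2]
top (177, 189, 16, 51) [489.2 318.1 135.8  26.7  -4.6]
top (418, 187, 21, 66) [ 485.6 -329.1  174.6   26.5  -11.5]
top (386, 181, 15, 57) [ 512.2 -235.4  148.1   24.1   -6.6]
top (456, 180, 9, 46) [ 531.9 -414.9  121.4   21.7   -2.1]
top (390, 119, 16, 15) [ 741.4 -250.8   40.3   38.8  -43.7]
case ((631.088134765625, 325.49224853515625), (151.6065216064453, 82.0997543334961), 84.68175506591797)
t 6.975 [385.6 327.5 -19.2] [1.7999e+02 1.0000e-02 1.7553e+02] [0.5 0.6 0.1] 0.04539274872634032
```

View pics/side3.png

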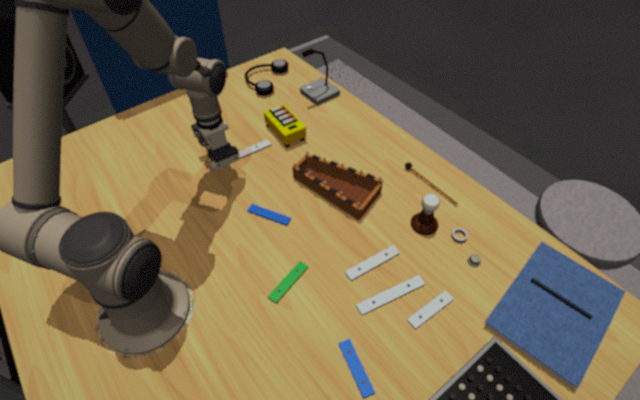

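```bash
python3 go.py 386,327.5,75,175.5 663,47,150,197
```

```text
t 6.975 [385.6 327.5 -19.2] [1.7999e+02 1.0000e-02 1.7553e+02] [0.5 0.6 0.1] 0.04539274872634032
(386.0, 327.5, 75.0, 175.5) q6 -0.79
  2x [-0.004, 0.0, -0.942, 0, 0, 0.0002]
(663.0, 47.0, 150.0, 197.0) q6 -1.80
  2x [-0.745, -0.645, -0.188, 0, 0, -0.0299]
  2x [-0.682, -0.712, -0.188, 0, 0, -0.0299]
  2x [-0.612, -0.772, -0.188, 0, 0, -0.0299]
  2x [-0.537, -0.826, -0.188, 0, 0, -0.0299]
```

>>> {"method": "move_arm", "body": {"motion": [[0,0,-0.5,0,0,0],[0,0,-0.94,0,0,0]], "fingers": 0.1}}

```text
time: 7.22
tool_pos: [0.3853, 0.3274, 0.0759]
tool_rot: [-3.141, -0.001, 3.064]
contact_force: [0.6, 1.2, 0.3]
opening: 0.0506
grip_force: 0.0
```

>>> {"method": "move_arm", "body": {"motion": [[-0.745,-0.645,-0.19,0,0,-0.03],[-0.745,-0.645,-0.19,0,0,-0.03]]}}

```text
time: 7.48
tool_pos: [0.4564, 0.2565, 0.0952]
tool_rot: [3.141, 0.003, -3.124]
contact_force: [0.2, 0.6, -0.4]
opening: 0.0507
grip_force: 0.0
```

>>> {"method": "move_arm", "body": {"motion": [[-0.68,-0.71,-0.19,0,0,-0.03],[-0.68,-0.71,-0.19,0,0,-0.03]]}}

```text
time: 7.72
tool_pos: [0.5257, 0.1856, 0.1136]
tool_rot: [-3.142, 0.001, -3.031]
contact_force: [1.0, 0.8, -0.1]
opening: 0.0503
grip_force: 0.0
```

>>> {"method": "move_arm", "body": {"motion": [[-0.61,-0.77,-0.19,0,0,-0.03],[-0.61,-0.77,-0.19,0,0,-0.03]]}}

```text
time: 7.98
tool_pos: [0.5948, 0.1156, 0.1324]
tool_rot: [-3.141, 0.001, -2.937]
contact_force: [0.3, 0.7, -0.6]
opening: 0.0507
grip_force: 0.0
```

>>> {"method": "move_arm", "body": {"motion": [[-0.54,-0.83,-0.19,0,0,-0.03],[-0.54,-0.83,-0.19,0,0,-0.03],[-0.54,-0.83,-0.19,0,0,-0.03],[-0.54,-0.83,-0.19,0,0,-0.03]]}}

```text
time: 8.48
tool_pos: [0.6618, 0.0481, 0.1502]
tool_rot: [3.141, -0.001, -2.842]
contact_force: [-1.2, 0.2, -1.4]
opening: 0.0503
grip_force: 0.0
```

Run:
```python
from h import *;import pickle
s,c,E=look('wrist','pics/w6.png');pickle.dump((s,c,E),open('w6.pkl','wb'));print(s['tool_pos'],np.degrees(s['tool_rot']))
cv2.imwrite('pics/c6.png',cv2.resize(cv2.cvtColor(c['image'],cv2.COLOR_RGB2BGR)[20:260,120:520],None,fx=2,fy=2,interpolation=cv2.INTER_CUBIC))
```

```text
[0.66182292 0.04813644 0.15023979] [ 1.79942742e+02 -8.17924170e-02 -1.62841134e+02]
```

View pics/c6.png

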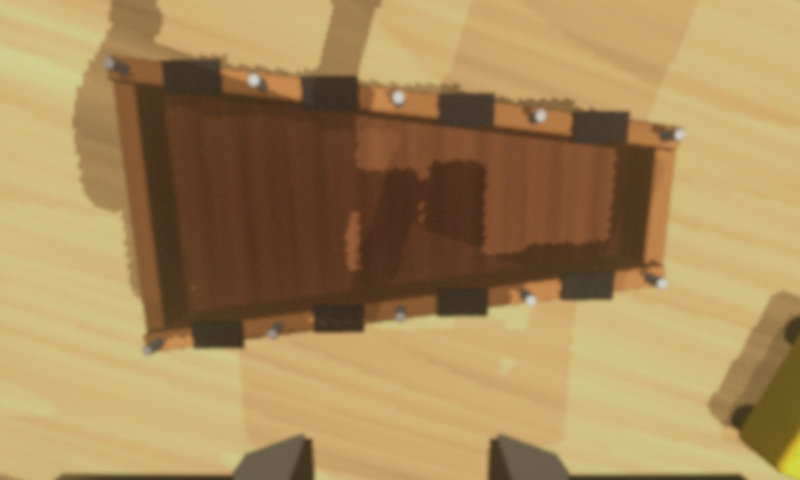

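```bash
cat > box.py <<'E'
from h import *
half=[56.5,49.5,42,35];ys=[87,29,-29,-87]
def fit(M,W):
    a,b=M-M.mean(0),W-W.mean(0)
    th=np.arctan2((a[:,0]*b[:,1]-a[:,1]*b[:,0]).sum(),(a*b).sum())
    Q=np.array([[np.cos(th),-np.sin(th)],[np.sin(th),np.cos(th)]])
    t=W.mean(0)-Q@M.mean(0);return th,t,W-(M@Q.T+t)
E
python3 - <<'E'
from box import *;import pickle
s,c,E=pickle.load(open('w6.pkl','rb'))
T=tool(s); 
hsv=cv2.cvtColor(c['image'],cv2.COLOR_RGB2HSV)
P=world(c,E)
m=((hsv[...,2]<75)&(hsv[...,1]<130)&(P[...,2]>.042)&(P[...,2]<.075)).astype(np.uint8);m[230:]=0
m=cv2.morphologyEx(m,cv2.MORPH_OPEN,np.ones((4,4)))
n,l,st,ce=cv2.connectedComponentsWithStats(m)
g=[(ce[i],st[i]) for i in range(1,n) if st[i][4]>150]
for x,y in g: print(x.round(1),y, cast(c,x,.053,E)[0][:2]*1000)
pins=np.array([[118,65],[254,80],[399,97],[540,116],[679,134],[150,348],[274,332],[400,314],[530,298],[660,283]])/2+[120,20]
W=cast(c,pins,.066,E)[:,:2]*1000
print('pins',W.round(1).tolist())
W=W.reshape(2,5,2);mid=W.mean(0);print('mid',mid.round(1),np.linalg.norm(np.diff(W,axis=1),axis=2).round(1))
if len(g)==8:
    px=np.array([x for x,_ in g]);top=px[px[:,1]<px[:,1].mean()];bot=px[px[:,1]>=px[:,1].mean()]
    top=top[top[:,0].argsort()];bot=bot[bot[:,0].argsort()]
    Wt=cast(c,np.r_[top,bot],.053,E)[:,:2]*1000
    # image left = wide end = seat1; tool x is image-up
    for sg in(1,-1):
        M=np.array([[sg*h,y] for h,y in zip(half,ys)]+[[-sg*h,y] for h,y in zip(half,ys)],float)
        th,t,r=fit(M,Wt);print(sg,np.degrees(th),t,'res',r.round(1).tolist())
E
```

```text
[216.3  59.5] [204  52  27  16 376] [573.98203212 -71.47704666]
[286.   67.5] [273  60  26  16 365] [562.95224407 -13.39690596]
[353.5  76.1] [342  69  24  15 336] [552.58574127  43.42096911]
[416.3  85.4] [408  78  19  14 193] [543.3638362   97.64304131]
[351.5 170.7] [340 165  24  13 253] [630.94239247  68.53678697]
[290.  179.5] [279 174  23  12 262] [656.02695185  16.02735846]
[229.2 187.3] [218 182  23  12 259] [680.42590733 -37.2333854 ]
pins [[577.9, -97.0], [567.6, -43.2], [556.7, 14.4], [546.4, 71.4], [535.4, 128.8], [691.4, -63.2], [667.2, -10.6], [642.4, 41.4], [618.4, 94.3], [594.9, 147.0]]
mid [[634.6 -80.1]
 [617.4 -26.9]
 [599.6  27.9]
 [582.4  82.9]
 [565.1 137.9]] [[54.8 58.6 57.9 58.5]
 [57.9 57.5 58.2 57.7]]
```

Run:
```python
from box import *;import pickle
s,c,E=pickle.load(open('w6.pkl','rb'))
pins=np.array([[112,63],[254,80],[399,97],[540,116],[679,134],[150,348],[274,332],[400,314],[530,298],[660,283]])/2+[120,20]
Wp=cast(c,pins,.066,E)[:,:2]*1000
py=[116,58,0,-58,-116];hw=lambda y:45.75+.1236*y
Mp=np.array([[hw(y),y] for y in py]+[[-hw(y),y] for y in py])
Wr=np.array([[573.98,-71.48],[562.95,-13.40],[552.59,43.42],[680.43,-37.23],[656.03,16.03],[630.94,68.54]])
Mr=np.array([[56.5,87],[49.5,29],[42,-29],[-56.5,87],[-49.5,29],[-42,-29]])
for n,M,W in(('pins',Mp,Wp),('rests',Mr,Wr),('both',np.r_[Mp,Mr],np.r_[Wp,Wr])):
    th,t,r=fit(M,W);print(n,np.degrees(th).round(2),t.round(1),np.abs(r).max().round(1),r.round(1).tolist())
u=np.array([-np.sin(th),np.cos(th)])
for y in(87,29,-29,-87): print((t+u*y).round(1))
# independent: top/side views of box rails via range
d=pickle.load(open('d0.pkl','rb'))
for nme in('top','side'):
    cc=d[nme];q=proj(cc,np.c_[np.array([t+u*y for y in(87,29,-29,-87)])/1000,[.053]*4]);print(nme,q.round(1).tolist())
    # black rests in this view
    hsv=cv2.cvtColor(cc['image'],cv2.COLOR_RGB2HSV)
    Q=np.array([[np.cos(th),-np.sin(th)],[np.sin(th),np.cos(th)]])
    out=[]
    for h,y in zip([56.5,49.5,42,35]*2,[87,29,-29,-87]*2):
        sg=1 if len(out)<4 else -1
        p=proj(cc,np.r_[(t+Q@[sg*h,y])/1000,.053][None])[0];x0,y0=(p.round().astype(int)-7)
        w=hsv[y0:y0+15,x0:x0+15,2]<60
        vv,uu=np.nonzero(w&(np.hypot(*(np.mgrid[0:15,0:15]-7))<7))
        out.append(cast(cc,[[x0+uu.mean(),y0+vv.mean()]],.052)[0][:2]*1000-(t+Q@[sg*h,y]) if len(uu)>8 else [np.nan,np.nan])
    print(np.array(out).round(1).tolist())
```

```text
pins -162.37 [599.8  28.1] 1.2 [[0.1, 1.2], [0.7, 0.0], [0.4, 0.2], [0.9, -0.3], [0.7, -0.3], [-0.8, 1.1], [-0.6, 0.6], [-1.0, -0.6], [-0.6, -0.7], [0.2, -1.1]]
rests -162.24 [600.6  28.6] 0.8 [[0.6, 0.0], [0.6, 0.7], [0.8, 0.0], [-0.6, -0.2], [-0.6, -0.1], [-0.8, -0.5]]
both -162.29 [600.1  28.3] 1.3 [[-0.4, 1.0], [0.3, -0.1], [0.1, 0.0], [0.7, -0.4], [0.5, -0.4], [-1.3, 0.7], [-1.0, 0.3], [-1.3, -0.8], [-0.9, -1.0], [0.1, -1.3], [1.2, 0.3], [1.1, 1.0], [1.3, 0.3], [-0.0, 0.2], [-0.1, 0.3], [-0.4, -0.1]]
[626.6 -54.6]
[609.    0.7]
[591.3  55.9]
[573.7 111.2]
top [[325.3, 161.1], [303.6, 167.5], [281.8, 174.0], [260.0, 180.4]]
[[-5.3, -1.6], [-5.6, -1.3], [-4.6, -1.7], [-4.9, -2.2], [-6.7, -2.9], [-7.2, -2.5], [-6.8, -2.4], [-7.0, -2.4]]
side [[359.3, 187.8], [341.6, 179.4], [324.5, 171.2], [308.1, 163.4]]
[[-6.9, -4.7], [-7.2, -4.1], [-8.7, -4.8], [-0.5, 0.8], [-9.9, -6.9], [-9.0, -8.5], [-9.8, -8.7], [-10.0, -10.3]]
```

The crop shows all eight rests and ten pins, wide end on the left. The box fit has residuals of about 1 mm. Now back to bar1 at its centre.

```bash
python3 go.py 459.5,321.7,60,175.5 459.5,321.7,-10,175.5
```

```text
t 8.525 [661.7  48.6 150.4] [ 1.7995e+02 -8.0000e-02 -1.6280e+02] [-0.6 -0.6  0.1] 0.050705555783909714
(459.5, 321.7, 60.0, 175.5) q6 -0.88
  2x [0.281, 0.802, 0.226, 0, 0, 0.0301]
  2x [0.355, 0.772, 0.226, 0, 0, 0.0301]
  2x [0.427, 0.735, 0.226, 0, 0, 0.0301]
  2x [0.494, 0.691, 0.226, 0, 0, 0.0301]
(459.5, 321.7, -10.0, 175.5) q6 -0.88
  2x [0.0, -0.0, 0.7, 0, 0, -0.0]
```

>>> {"method": "move_arm", "body": {"motion": [[0.281,0.802,0.226,0,0,0.0301],[0.281,0.802,0.226,0,0,0.0301]]}}

```text
time: 8.78
tool_pos: [0.6089, 0.1191, 0.1274]
tool_rot: [3.14, -0.003, -2.935]
contact_force: [0.2, -0.6, 0.9]
opening: 0.0507
grip_force: 0.0
```

>>> {"method": "move_arm", "body": {"motion": [[0.355,0.772,0.226,0,0,0.0301],[0.355,0.772,0.226,0,0,0.0301]]}}

```text
time: 9.02
tool_pos: [0.5581, 0.1874, 0.105]
tool_rot: [3.141, -0.003, -3.028]
contact_force: [0.7, -0.6, 0.3]
opening: 0.0506
grip_force: 0.0
```

>>> {"method": "move_arm", "body": {"motion": [[0.427,0.735,0.226,0,0,0.0301],[0.427,0.735,0.226,0,0,0.0301]]}}

```text
time: 9.28
tool_pos: [0.5083, 0.255, 0.0826]
tool_rot: [-3.141, -0.002, -3.123]
contact_force: [-0.3, -0.0, -0.5]
opening: 0.0507
grip_force: 0.0
```

>>> {"method": "move_arm", "body": {"motion": [[0.494,0.691,0.226,0,0,0.0301],[0.494,0.691,0.226,0,0,0.0301],[0.494,0.691,0.226,0,0,0.0301],[0.494,0.691,0.226,0,0,0.0301],[0.494,0.691,0.226,0,0,0.0301]]}}

```text
time: 9.9
tool_pos: [0.4616, 0.3203, 0.061]
tool_rot: [3.141, 0.001, 3.062]
contact_force: [1.7, -0.2, -0.4]
opening: 0.0505
grip_force: 0.0
```

```bash
cat > near.py <<'E'
from h import *;import sys
from cell import robot
s,c,E=look('wrist','pics/near.png');T=tool(s)
print('tcp',(s['tool_pos']*1000).round(1),np.degrees(s['tool_rot']).round(2))
hsv=cv2.cvtColor(c['image'],cv2.COLOR_RGB2HSV);P=world(c,E)
z=float(sys.argv[1]) if len(sys.argv)>1 else .008
for b,r in silver(c,z,E,110,60):
    if not 15<r[3]<60 or r[2]<60: continue
    a=np.radians(r[4]);u=np.array([np.cos(a),np.sin(a)])
    for sg in(1,-1): 
        e=r[:2]+sg*u*r[2]/2; print(b,r,'end world',e.round(1),'tool',((T[:3,:3].T@np.r_[(e/1000-T[:2,3]),0])*1000)[:2].round(1))
E
python3 near.py; python3 go.py 459.5,321.7,-10,175.5
```

```text
tcp [461.6 320.3  61. ] [1.7998e+02 6.0000e-02 1.7544e+02]
(303, 71, 39, 215) [444.6 322.2 176.2  28.4  -4.7] end world [532.4 315. ] tool [-71.    0.3]
(303, 71, 39, 215) [444.6 322.2 176.2  28.4  -4.7] end world [356.8 329.4] tool [105.2   0.7]
t 9.95 [461.5 320.3  60.9] [1.7998e+02 5.0000e-02 1.7542e+02] [-0.1 -0.4 -0.5] 0.05025308266123097
(459.5, 321.7, -10.0, 175.5) q6 -0.88
  2x [0.021, 0.012, 0.709, 0, 0, -0.0004]
```

>>> {"method": "move_arm", "body": {"motion": [[0.025,0.007,0.3,0,0,0],[0.025,0.007,0.6,0,0,0],[0.025,0.007,0.75,0,0,0],[0.025,0.007,0.8,0,0,0],[0.025,0.007,0.8,0,0,0]]}}

```text
time: 10.58
tool_pos: [0.4588, 0.322, -0.0189]
tool_rot: [3.141, 0.001, 3.063]
contact_force: [0.8, 0.9, -0.2]
opening: 0.0504
grip_force: 0.0
```

>>> {"method": "move_arm", "body": {"motion": [[0,0,0,0,0,0],[0,0,0,0,0,0],[0,0,0,0,0,0],[0,0,0,0,0,0]], "fingers": -1}}

```text
time: 11.08
tool_pos: [0.4584, 0.3221, -0.019]
tool_rot: [3.141, 0.001, 3.063]
contact_force: [-0.4, 0.2, 4.1]
opening: 0.0272
grip_force: 25.0
```

>>> {"method": "move_arm", "body": {"motion": [[0,0,-0.3,0,0,0],[0,0,-0.7,0,0,0],[0,0,-1,0,0,0],[0,0,-1,0,0,0]]}}

```text
time: 11.58
tool_pos: [0.4594, 0.3226, 0.0825]
tool_rot: [3.139, 0.004, 3.063]
contact_force: [-0.2, -0.3, -1.6]
opening: 0.0274
grip_force: 25.0
```

```bash
python3 near.py .1; python3 go.py 626.6,-54.6,82,197.7 626.6,-54.6,35,197.7
```

```text
tcp [459.4 322.6  82.5] [179.86   0.23 175.5 ]
(291, 61, 60, 223) [419.4 325.4 125.8  29.9  -4.5] end world [482.1 320.5] tool [-22.8  -0.4]
(291, 61, 60, 223) [419.4 325.4 125.8  29.9  -4.5] end world [356.7 330.3] tool [103.   -0.4]
t 11.625 [458.4 322.   80.8] [1.7996e+02 6.0000e-02 1.7550e+02] [-1.1  0.4 -2.1] 0.02750844700224077
(626.6, -54.6, 82.0, 197.7) q6 -1.97
  2x [-0.395, -0.725, -0.002, 0, 0, -0.0247]
  2x [-0.337, -0.753, -0.002, 0, 0, -0.0247]
  2x [-0.278, -0.777, -0.002, 0, 0, -0.0247]
  2x [-0.217, -0.796, -0.002, 0, 0, -0.0247]
  2x [-0.155, -0.81, -0.002, 0, 0, -0.0247]
(626.6, -54.6, 35.0, 197.7) q6 -1.97
  1x [0.0, -0.0, 0.47, 0, 0, -0.0]
```

>>> {"method": "move_arm", "body": {"motion": [[-0.395,-0.725,0,0,0,-0.0247],[-0.395,-0.725,0,0,0,-0.0247]]}}

```text
time: 11.88
tool_pos: [0.4916, 0.2441, 0.0787]
tool_rot: [-3.14, -0.003, 3.139]
contact_force: [-0.8, -0.1, -1.4]
opening: 0.0274
grip_force: 25.0
```

>>> {"method": "move_arm", "body": {"motion": [[-0.337,-0.753,0,0,0,-0.0247],[-0.337,-0.753,0,0,0,-0.0247]]}}

```text
time: 12.12
tool_pos: [0.5258, 0.1687, 0.0791]
tool_rot: [-3.141, -0.002, -3.068]
contact_force: [0.0, 0.6, -1.6]
opening: 0.0274
grip_force: 25.0
```

>>> {"method": "move_arm", "body": {"motion": [[-0.278,-0.777,0,0,0,-0.0247],[-0.278,-0.777,0,0,0,-0.0247]]}}

```text
time: 12.38
tool_pos: [0.5596, 0.0937, 0.0794]
tool_rot: [3.141, -0.001, -2.991]
contact_force: [0.1, 0.6, -1.3]
opening: 0.0276
grip_force: 25.0
```

>>> {"method": "move_arm", "body": {"motion": [[-0.217,-0.796,0,0,0,-0.0247],[-0.217,-0.796,0,0,0,-0.0247]]}}

```text
time: 12.62
tool_pos: [0.5934, 0.0186, 0.0796]
tool_rot: [3.141, -0.001, -2.913]
contact_force: [0.4, 0.6, -1.3]
opening: 0.0274
grip_force: 25.0
```

>>> {"method": "move_arm", "body": {"motion": [[-0.155,-0.81,0,0,0,-0.0247],[-0.155,-0.81,0,0,0,-0.0247],[-0.155,-0.81,0,0,0,-0.0247],[-0.155,-0.81,0,0,0,-0.0247],[-0.155,-0.81,0,0,0,-0.0247]]}}

```text
time: 13.25
tool_pos: [0.626, -0.053, 0.0805]
tool_rot: [3.141, -0.0, -2.831]
contact_force: [0.1, -0.3, -1.5]
opening: 0.0278
grip_force: 25.0
```

```bash
python3 go.py 626.6,-54.6,37,197.7; python3 near.py .106
```

```text
t 13.25 [626.  -53.   80.5] [ 1.7996e+02 -2.0000e-02 -1.6220e+02] [ 0.1 -0.3 -1.5] 0.027791863002216883
(626.6, -54.6, 37.0, 197.7) q6 -1.97
  1x [-0.001, -0.017, 0.435, 0, 0, 0.0006]
tcp [626.  -53.   80.5] [ 1.7996e+02 -2.0000e-02 -1.6220e+02]
(291, 60, 59, 225) [585.8 -66.4 120.6  28.7  17.9] end world [643.2 -47.9] tool [-17.9  -0.4]
(291, 60, 59, 225) [585.8 -66.4 120.6  28.7  17.9] end world [528.4 -84.9] tool [102.7  -0.6]
```

View pics/near.png

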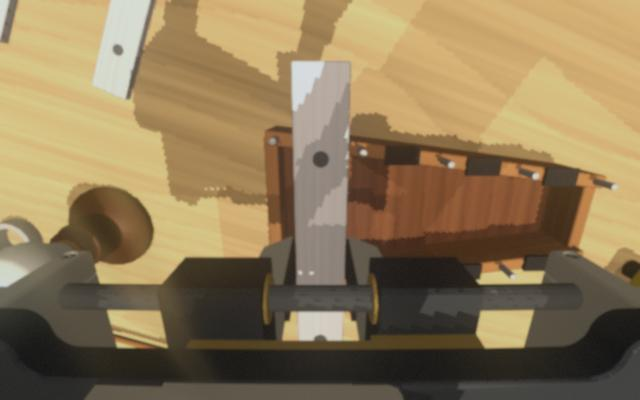

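Run:
```python
from h import *
s,c,E=look('wrist','pics/near2.png');T=tool(s);P=world(c,E)
Q=(P-T[:3,3])@T[:3,:3]
for (a,b,d,e) in((0,160,180,320),):
    p=P[b-160+180:320,a:160] if 0 else P[180:320,0:160];q=Q[180:320,0:160];m=(p[...,2]>.03)&(p[...,2]<.2)&(np.hypot(p[...,0]-.69,p[...,1]+.22)<.07)
    for z0 in(.03,.05,.07,.09,.1): 
        k=m&(p[...,2]>z0)&(p[...,2]<z0+.02)
        if k.any(): print(z0,(p[k].min(0)*1000).round(),(p[k].max(0)*1000).round(),'tool',(q[k].min(0)*1000).round(),(q[k].max(0)*1000).round())
```

```text
0.03 [ 688. -246.   30.] [ 721. -211.   50.] tool [ -40. -206.   31.] [  -4. -174.   50.]
0.05 [ 691. -245.   50.] [ 712. -213.   70.] tool [ -32. -206.   11.] [  -7. -176.   30.]
0.07 [ 684. -245.   70.] [ 697. -216.   90.] tool [ -15. -202.   -9.] [  -1. -174.   11.]
0.09 [ 684. -246.   90.] [ 698. -215.  110.] tool [ -16. -204.  -29.] [  -0. -173.  -10.]
0.1 [ 686. -240.  100.] [ 699. -217.  114.] tool [ -17. -198.  -33.] [  -2. -175.  -19.]
```

>>> {"method": "move_arm", "body": {"motion": [[0,-0.015,0.2,0,0,0.0005],[0,-0.015,0.35,0,0,0.0005],[0,-0.015,0.4,0,0,0.0005],[0,-0.015,0.43,0,0,0.0005],[0,-0.015,0.43,0,0,0.0005]]}}

```text
time: 13.98
tool_pos: [0.6272, -0.0562, 0.0378]
tool_rot: [-3.141, 0.0, -2.834]
contact_force: [0.3, 0.2, -1.4]
opening: 0.0279
grip_force: 25.0
```

```bash
python3 go.py 626.6,-54.6,35,197.7; python3 near.py .062
```

```text
t 13.975 [627.2 -56.2  37.8] [-1.7999e+02  2.0000e-02 -1.6237e+02] [ 0.3  0.2 -1.4] 0.02793158624516966
(626.6, -54.6, 35.0, 197.7) q6 -1.97
  1x [0.0, 0.017, 0.028, 0, 0, -0.0004]
tcp [627.2 -56.2  37.8] [-1.7999e+02  2.0000e-02 -1.6237e+02]
(291, 60, 59, 225) [587.2 -69.3 121.6  29.   17.7] end world [645.1 -50.8] tool [-18.7  -0.3]
(291, 60, 59, 225) [587.2 -69.3 121.6  29.   17.7] end world [529.3 -87.8] tool [102.9  -0.5]
```

```bash
python3 - <<'E'
from h import *
from cell import robot
for i in range(4):
    s=robot.observe();print(s['time'],(s['tool_pos']*1000).round(2),np.degrees(s['tool_rot']).round(2),s['qvel'].round(3));robot.read_camera('wrist')
E
python3 go.py 626.6,-54.6,35,197.7
```

```text
14.025 [627.27 -56.22  37.97] [-1.7998e+02  4.0000e-02 -1.6237e+02] [ 0.    -0.003  0.     0.     0.     0.001]
14.075 [627.3  -56.2   38.04] [-1.7998e+02  5.0000e-02 -1.6236e+02] [-0.002 -0.003  0.001 -0.001 -0.001 -0.   ]
14.125 [627.28 -56.22  38.03] [-1.7998e+02  5.0000e-02 -1.6237e+02] [ 0.    -0.     0.001 -0.001 -0.     0.001]
14.175 [627.24 -56.21  38.01] [-1.7998e+02  5.0000e-02 -1.6237e+02] [-0.001  0.     0.002  0.001  0.001  0.   ]
t 14.225 [627.2 -56.2  37.9] [-1.7998e+02  4.0000e-02 -1.6237e+02] [-0.2  0.2 -2.1] 0.02722724499248741
(626.6, -54.6, 35.0, 197.7) q6 -1.97
  1x [0.001, 0.017, 0.029, 0, 0, -0.0004]
```

>>> {"method": "move_arm", "body": {"motion": [[0,0.016,0,0,0,0],[0,0.016,0.01,0,0,0],[0,0.016,0.02,0,0,0],[0,0.016,0.025,0,0,0],[0,0.016,0.025,0,0,0],[0,0.016,0.025,0,0,0]]}}

```text
time: 14.98
tool_pos: [0.6265, -0.0547, 0.035]
tool_rot: [-3.142, 0.0, -2.834]
contact_force: [-0.3, -0.5, -2.5]
opening: 0.0278
grip_force: 25.0
```

```bash
python3 go.py 626.6,-54.6,34,197.7
```

```text
t 14.975 [626.5 -54.7  35. ] [-1.8000e+02  1.0000e-02 -1.6237e+02] [-0.3 -0.5 -2.5] 0.02784491845412514
(626.6, -54.6, 34.0, 197.7) q6 -1.97
  1x [-0.001, 0.0, 0.01, 0, 0, -0.0004]
```

>>> {"method": "move_arm", "body": {"motion": [[0,0,0.005,0,0,0],[0,0,0.01,0,0,0],[0,0,0.01,0,0,0]]}}

```text
time: 15.35
tool_pos: [0.6265, -0.0546, 0.034]
tool_rot: [3.142, 0.0, -2.834]
contact_force: [-0.3, -0.4, -0.7]
opening: 0.0279
grip_force: 25.0
```

>>> {"method": "move_arm", "body": {"motion": [[0,0,0,0,0,0],[0,0,0,0,0,0],[0,0,0,0,0,0]], "fingers": -0.1}}

```text
time: 15.72
tool_pos: [0.6266, -0.0546, 0.0341]
tool_rot: [-3.142, 0.0, -2.834]
contact_force: [0.4, 0.7, 0.5]
opening: 0.0413
grip_force: 0.0
```

>>> {"method": "move_arm", "body": {"motion": [[0,0,-0.2,0,0,0],[0,0,-0.6,0,0,0],[0,0,-0.9,0,0,0],[0,0,-0.9,0,0,0],[0,0,-0.9,0,0,0]]}}

```text
time: 16.35
tool_pos: [0.6259, -0.0545, 0.123]
tool_rot: [3.141, -0.001, -2.834]
contact_force: [0.3, -0.4, -0.0]
opening: 0.0414
grip_force: 0.0
```

```bash
python3 near.py .061; python3 go.py 488.1,-329.1,50,168.5
```

```text
tcp [625.9 -54.5 123. ] [ 1.7995e+02 -7.0000e-02 -1.6237e+02]
(31, 209, 79, 62) [ 724.5 -258.8   69.4   57.   -77.5] end world [ 732.  -292.7] tool [ -29.  -259.1]
(31, 209, 79, 62) [ 724.5 -258.8   69.4   57.   -77.5] end world [ 717.  -224.9] tool [ -35.2 -190. ]
(302, 77, 38, 209) [613.8 -59.1 178.7  29.4  17.2] end world [699.2 -32.7] tool [-76.5  -1.4]
(302, 77, 38, 209) [613.8 -59.1 178.7  29.4  17.2] end world [528.4 -85.5] tool [ 1.022e+02 -1.000e-01]
(126, 0, 59, 100) [ 544.8 -209.2   75.4   25.    -6.4] end world [ 582.3 -213.4] tool [  89.7 -138.2]
(126, 0, 59, 100) [ 544.8 -209.2   75.4   25.    -6.4] end world [ 507.3 -205. ] tool [ 158.5 -107.5]
t 16.4 [625.6 -54.4 122.6] [ 1.7992e+02 -1.2000e-01 -1.6237e+02] [-0.8  0.4 -0.6] 0.041365702122462406
(488.1, -329.1, 50.0, 168.5) q6 -1.96
  2x [0.714, -0.734, 0.242, 0, 0, 0.054]
  2x [0.58, -0.844, 0.242, 0, 0, 0.054]
  2x [0.43, -0.929, 0.242, 0, 0, 0.054]
```

View pics/near.png

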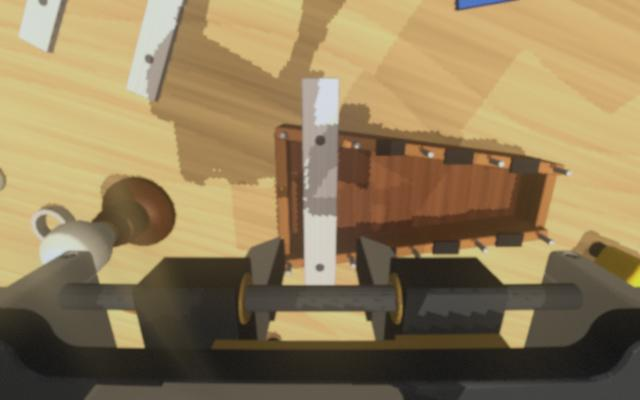

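Bar1 lies on seat 1, centred between the pins at px (282,134) and (357,146), with its near end where expected. Next is bar2.

>>> {"method": "move_arm", "body": {"motion": [[0.714,-0.734,0.24,0,0,0.054],[0.714,-0.734,0.24,0,0,0.054]], "fingers": 0.1}}

```text
time: 16.65
tool_pos: [0.5788, -0.1471, 0.0978]
tool_rot: [3.14, -0.003, -3.005]
contact_force: [-0.6, 0.0, -1.3]
opening: 0.0501
grip_force: 0.0
```

>>> {"method": "move_arm", "body": {"motion": [[0.58,-0.844,0.24,0,0,0.054],[0.58,-0.844,0.24,0,0,0.054]]}}

```text
time: 16.9
tool_pos: [0.5327, -0.2392, 0.0739]
tool_rot: [3.14, -0.003, 3.107]
contact_force: [0.3, -0.5, -0.1]
opening: 0.0504
grip_force: 0.0
```

>>> {"method": "move_arm", "body": {"motion": [[0.43,-0.93,0.24,0,0,0.054],[0.43,-0.93,0.24,0,0,0.054],[0.43,-0.93,0.24,0,0,0.054],[0.43,-0.93,0.24,0,0,0.054],[0.43,-0.93,0.24,0,0,0.054]]}}

```text
time: 17.52
tool_pos: [0.4895, -0.3282, 0.0519]
tool_rot: [3.141, -0.0, 2.942]
contact_force: [-0.9, -0.5, 1.4]
opening: 0.0506
grip_force: 0.0
```

```bash
cat >> near.py <<'E'
# centre of the bar nearest the tool axis from its near end; argv[2]=length mm
if len(sys.argv)>2:
    k=[r for b,r in silver(c,z,E,110,60) if 15<r[3]<60 and r[2]>60]
    k=min(k,key=lambda r:np.hypot(*(r[:2]-s['tool_pos'][:2]*1000)))
    a=np.radians(k[4]);u=np.array([np.cos(a),np.sin(a)]);tx=T[:2,0]
    u=u*np.sign(u@tx);e=k[:2]+u*k[2]/2;ctr=e-u*float(sys.argv[2])/2
    yaw=np.degrees(np.arctan2(u[1],u[0]))%360
    print('centre',ctr.round(1),'yaw',yaw.round(2))
    from go import go
    go(robot.observe(),(*ctr,-19,yaw))
E
python3 near.py .008 178
```

```text
tcp [ 489.5 -328.2   51.9] [ 1.7997e+02 -1.0000e-02  1.6857e+02]
(424, 121, 41, 137) [ 493.  -232.4  110.6   28.3   -6.4] end world [ 548.  -238.6] tool [-39.6  99.4]
(424, 121, 41, 137) [ 493.  -232.4  110.6   28.3   -6.4] end world [ 438.  -226.2] tool [70.6 89.7]
(300, 91, 41, 195) [ 476.5 -326.1  156.1   28.4  -11.4] end world [ 553.  -341.5] tool [-64.9  -0.5]
(300, 91, 41, 195) [ 476.5 -326.1  156.1   28.4  -11.4] end world [ 400.  -310.7] tool [91.2 -0.6]
centre [ 487.2 -328.3] yaw 168.6
(np.float64(487.23396936210787), np.float64(-328.26434787715147), -19, np.float64(168.6)) q6 -1.96
  2x [0.023, -0.005, 0.711, 0, 0, -0.0001]
```

>>> {"method": "move_arm", "body": {"motion": [[0.022,-0.005,0.3,0,0,0],[0.022,-0.005,0.55,0,0,0],[0.022,-0.005,0.66,0,0,0],[0.022,-0.005,0.71,0,0,0],[0.022,-0.005,0.71,0,0,0],[0.022,-0.005,0.71,0,0,0]]}}

```text
time: 18.32
tool_pos: [0.4872, -0.3298, -0.0181]
tool_rot: [-3.141, 0.001, 2.941]
contact_force: [0.0, -0.6, 0.3]
opening: 0.0507
grip_force: 0.0
```

>>> {"method": "move_arm", "body": {"motion": [[0,0,0,0,0,0],[0,0,0,0,0,0],[0,0,0,0,0,0],[0,0,0,0,0,0]], "fingers": -1}}

```text
time: 18.82
tool_pos: [0.4867, -0.3294, -0.0188]
tool_rot: [3.141, 0.0, 2.94]
contact_force: [-0.2, 1.4, 1.4]
opening: 0.0276
grip_force: 25.0
```

>>> {"method": "move_arm", "body": {"motion": [[0,0,-0.3,0,0,0],[0,0,-0.7,0,0,0],[0,0,-1,0,0,0],[0,0,-1,0,0,0],[0,0,-1,0,0,0],[0,0,-1,0,0,0]]}}

```text
time: 19.58
tool_pos: [0.4859, -0.3288, 0.0793]
tool_rot: [3.14, -0.003, 2.94]
contact_force: [-0.5, -0.3, -1.1]
opening: 0.028
grip_force: 25.0
```

```bash
python3 near.py .108; python3 go.py 540,-130,82,188 609,0.7,82,197.7
```

```text
tcp [ 485.9 -328.8   79.3] [ 1.7991e+02 -1.5000e-01  1.6847e+02]
(415, 124, 35, 134) [ 461.3 -264.9   73.4   17.1   -6.2] end world [ 497.8 -268.9] tool [ 0.3 61.1]
(415, 124, 35, 134) [ 461.3 -264.9   73.4   17.1   -6.2] end world [ 424.8 -260.9] tool [73.4 54.3]
(292, 91, 58, 193) [ 450.1 -321.8  103.9   27.8  -11.8] end world [ 501.  -332.4] tool [-15.5  -0.6]
(292, 91, 58, 193) [ 450.1 -321.8  103.9   27.8  -11.8] end world [ 399.2 -311.2] tool [88.4 -0.1]
t 19.625 [ 486.  -328.9   79.5] [ 1.7992e+02 -1.3000e-01  1.6847e+02] [-0.1 -0.6 -0.3] 0.02758007039926491
(540.0, -130.0, 82.0, 188.0) q6 -1.95
  2x [-0.044, 0.686, -0.008, 0, 0, -0.0362]
  2x [-0.121, 0.676, -0.008, 0, 0, -0.0362]
  2x [-0.197, 0.658, -0.008, 0, 0, -0.0362]
(609.0, 0.7, 82.0, 197.7) q6 -1.88
  2x [-0.433, 0.599, 0.0, 0, 0, -0.0269]
  2x [-0.482, 0.56, 0.0, 0, 0, -0.0269]
```

>>> {"method": "move_arm", "body": {"motion": [[-0.044,0.686,-0.008,0,0,-0.0362],[-0.044,0.686,-0.008,0,0,-0.0362]]}}

```text
time: 19.88
tool_pos: [0.5047, -0.2597, 0.0808]
tool_rot: [3.139, -0.002, 3.058]
contact_force: [0.8, 0.3, -1.0]
opening: 0.0272
grip_force: 25.0
```

>>> {"method": "move_arm", "body": {"motion": [[-0.121,0.676,-0.008,0,0,-0.0362],[-0.121,0.676,-0.008,0,0,-0.0362]]}}

```text
time: 20.12
tool_pos: [0.5228, -0.1938, 0.082]
tool_rot: [3.14, -0.001, -3.112]
contact_force: [0.1, -0.1, -1.1]
opening: 0.0275
grip_force: 25.0
```

>>> {"method": "move_arm", "body": {"motion": [[-0.197,0.658,-0.008,0,0,-0.0362],[-0.197,0.658,-0.008,0,0,-0.0362]]}}

```text
time: 20.38
tool_pos: [0.5409, -0.1282, 0.083]
tool_rot: [3.141, -0.001, -2.999]
contact_force: [0.1, -0.3, -0.7]
opening: 0.0274
grip_force: 25.0
```

>>> {"method": "move_arm", "body": {"motion": [[-0.433,0.6,0,0,0,-0.027],[-0.433,0.6,0,0,0,-0.027]]}}

```text
time: 20.62
tool_pos: [0.5761, -0.0637, 0.0831]
tool_rot: [3.142, 0.0, -2.915]
contact_force: [-0.4, -0.2, -1.0]
opening: 0.028
grip_force: 25.0
```

>>> {"method": "move_arm", "body": {"motion": [[-0.48,0.56,0,0,0,-0.027],[-0.48,0.56,0,0,0,-0.027],[-0.48,0.56,0,0,0,-0.027],[-0.48,0.56,0,0,0,-0.027],[-0.48,0.56,0,0,0,-0.027],[-0.48,0.56,0,0,0,-0.027]]}}

```text
time: 21.38
tool_pos: [0.6093, -0.0007, 0.0836]
tool_rot: [-3.142, 0.0, -2.833]
contact_force: [-0.5, 1.4, -0.7]
opening: 0.0274
grip_force: 25.0
```

```bash
python3 go.py 609,0.7,40,197.7
```

```text
t 21.375 [609.3  -0.7  83.6] [-1.8000e+02  1.0000e-02 -1.6234e+02] [-0.5  1.4 -0.7] 0.027424554816749352
(609.0, 0.7, 40.0, 197.7) q6 -1.88
  1x [-0.002, 0.014, 0.436, 0, 0, -0.0002]
```

>>> {"method": "move_arm", "body": {"motion": [[0,0.014,0.2,0,0,0],[0,0.014,0.35,0,0,0],[0,0.014,0.42,0,0,0],[0,0.014,0.44,0,0,0],[0,0.014,0.44,0,0,0],[0,0.014,0.44,0,0,0],[0,0.014,0.44,0,0,0]]}}

```text
time: 22.25
tool_pos: [0.6092, 0.0016, 0.0398]
tool_rot: [-3.141, 0.001, -2.832]
contact_force: [0.3, -0.1, -0.6]
opening: 0.0275
grip_force: 25.0
```

```bash
python3 go.py 609,0.7,34,197.7
```

```text
t 22.25 [609.2   1.6  39.8] [-1.7999e+02  4.0000e-02 -1.6226e+02] [ 0.3 -0.1 -0.6] 0.02748719061907817
(609.0, 0.7, 34.0, 197.7) q6 -1.88
  1x [0.005, -0.008, 0.058, 0, 0, 0.0002]
```

>>> {"method": "move_arm", "body": {"motion": [[0.005,-0.008,0.02,0,0,0.0004],[0.005,-0.008,0.04,0,0,0.0004],[0.005,-0.008,0.05,0,0,0.0004],[0.005,-0.008,0.058,0,0,0.0004],[0.005,-0.008,0.058,0,0,0.0004],[0.005,-0.008,0.058,0,0,0.0004]]}}

```text
time: 23.0
tool_pos: [0.6087, 0.0006, 0.0342]
tool_rot: [3.142, 0.0, -2.833]
contact_force: [-3.4, 0.3, 5.1]
opening: 0.0278
grip_force: 25.0
```

>>> {"method": "move_arm", "body": {"motion": [[0,0,0,0,0,0],[0,0,0,0,0,0],[0,0,0,0,0,0]], "fingers": -0.1}}

```text
time: 23.38
tool_pos: [0.6088, 0.0007, 0.0334]
tool_rot: [3.141, 0.0, -2.833]
contact_force: [0.7, -0.5, -0.3]
opening: 0.041
grip_force: 0.0
```

>>> {"method": "move_arm", "body": {"motion": [[0,0,-0.2,0,0,0],[0,0,-0.6,0,0,0],[0,0,-0.9,0,0,0],[0,0,-0.9,0,0,0],[0,0,-0.9,0,0,0]]}}

```text
time: 24.0
tool_pos: [0.6082, 0.0007, 0.1227]
tool_rot: [3.141, -0.001, -2.833]
contact_force: [-0.5, 0.3, -0.2]
opening: 0.0413
grip_force: 0.0
```

```bash
python3 near.py .061; python3 go.py 513.5,-235.4,50,173.6
```

```text
tcp [608.2   0.7 122.7] [ 1.7996e+02 -7.0000e-02 -1.6233e+02]
(0, 211, 42, 69) [ 735.  -249.1   73.9   38.6   -1.5] end world [ 771.9 -250.1] tool [ -79.9 -288.7]
(0, 211, 42, 69) [ 735.  -249.1   73.9   38.6   -1.5] end world [ 698.1 -248.1] tool [ -10.1 -264.4]
(302, 96, 37, 190) [602.4  -1.8 165.1  29.5  17.2] end world [681.3  22.6] tool [-76.3  -1.3]
(302, 96, 37, 190) [602.4  -1.8 165.1  29.5  17.2] end world [523.5 -26.2] tool [88.8  0. ]
(225, 79, 46, 179) [600.6 -63.4 148.4  29.5  17.4] end world [671.4 -41.2] tool [-47.5 -59.1]
(225, 79, 46, 179) [600.6 -63.4 148.4  29.5  17.4] end world [529.8 -85.6] tool [100.9 -58.4]
(66, 0, 55, 102) [ 540.9 -198.8   76.9   25.6   -6.5] end world [ 579.1 -203.2] tool [  89.6 -185.4]
(66, 0, 55, 102) [ 540.9 -198.8   76.9   25.6   -6.5] end world [ 502.7 -194.4] tool [ 159.8 -153.9]
t 24.05 [607.9   0.7 122.2] [ 1.7994e+02 -1.2000e-01 -1.6233e+02] [0.1 0.2 0.4] 0.04143872240664926
(513.5, -235.4, 50.0, 173.6) q6 -1.89
  2x [0.539, -0.654, 0.241, 0, 0, 0.0446]
  2x [0.442, -0.723, 0.241, 0, 0, 0.0446]
  2x [0.337, -0.778, 0.241, 0, 0, 0.0446]
```

>>> {"method": "move_arm", "body": {"motion": [[0.54,-0.654,0.24,0,0,0.0446],[0.54,-0.654,0.24,0,0,0.0446]], "fingers": 0.1}}

```text
time: 24.3
tool_pos: [0.5749, -0.0796, 0.0971]
tool_rot: [3.14, -0.004, -2.976]
contact_force: [-0.1, -0.1, 0.6]
opening: 0.0499
grip_force: 0.0
```

>>> {"method": "move_arm", "body": {"motion": [[0.442,-0.723,0.24,0,0,0.0446],[0.442,-0.723,0.24,0,0,0.0446]]}}

```text
time: 24.55
tool_pos: [0.5433, -0.1586, 0.0732]
tool_rot: [3.14, -0.004, -3.117]
contact_force: [0.6, 0.1, 0.1]
opening: 0.0505
grip_force: 0.0
```

>>> {"method": "move_arm", "body": {"motion": [[0.337,-0.778,0.24,0,0,0.0446],[0.337,-0.778,0.24,0,0,0.0446],[0.337,-0.778,0.24,0,0,0.0446],[0.337,-0.778,0.24,0,0,0.0446],[0.337,-0.778,0.24,0,0,0.0446],[0.337,-0.778,0.24,0,0,0.0446]]}}

```text
time: 25.3
tool_pos: [0.5147, -0.2346, 0.0518]
tool_rot: [-3.142, 0.0, 3.031]
contact_force: [-0.2, 0.5, -0.9]
opening: 0.0503
grip_force: 0.0
```

```bash
python3 near.py .008 152
```

```text
tcp [ 514.7 -234.6   51.8] [-1.8000e+02  2.0000e-02  1.7368e+02]
(72, 182, 61, 102) [ 514.5 -411.6   90.3   31.9   -2.3] end world [ 559.6 -413.4] tool [ -64.4 -172.8]
(72, 182, 61, 102) [ 514.5 -411.6   90.3   31.9   -2.3] end world [ 469.4 -409.8] tool [  25.7 -179.1]
(301, 112, 40, 174) [ 508.6 -234.1  142.    28.4   -6.4] end world [ 579.2 -242. ] tool [-64.9  -0.3]
(301, 112, 40, 174) [ 508.6 -234.1  142.    28.4   -6.4] end world [ 438.  -226.2] tool [77.1 -0.1]
centre [ 513.6 -234.7] yaw 173.6
(np.float64(513.5688395958031), np.float64(-234.65734466103163), -19, np.float64(173.60000000000002)) q6 -1.89
  2x [0.011, -0.0, 0.708, 0, 0, 0.0003]
```

>>> {"method": "move_arm", "body": {"motion": [[0.011,0,0.3,0,0,0],[0.011,0,0.55,0,0,0],[0.011,0,0.66,0,0,0],[0.011,0,0.71,0,0,0],[0.011,0,0.71,0,0,0],[0.011,0,0.71,0,0,0]]}}

```text
time: 26.1
tool_pos: [0.5136, -0.2356, -0.0186]
tool_rot: [-3.141, 0.001, 3.03]
contact_force: [0.5, 0.3, 0.3]
opening: 0.0504
grip_force: 0.0
```

>>> {"method": "move_arm", "body": {"motion": [[0,0,0,0,0,0],[0,0,0,0,0,0],[0,0,0,0,0,0],[0,0,0,0,0,0]], "fingers": -1}}

```text
time: 26.6
tool_pos: [0.5132, -0.2353, -0.0192]
tool_rot: [3.142, 0.0, 3.03]
contact_force: [-0.3, -0.0, 0.5]
opening: 0.0277
grip_force: 25.0
```

>>> {"method": "move_arm", "body": {"motion": [[0,0,-0.3,0,0,0],[0,0,-0.7,0,0,0],[0,0,-1,0,0,0],[0,0,-1,0,0,0],[0,0,-1,0,0,0],[0,0,-1,0,0,0]]}}

```text
time: 27.35
tool_pos: [0.5123, -0.2348, 0.079]
tool_rot: [3.14, -0.003, 3.03]
contact_force: [0.0, -0.5, -0.6]
opening: 0.0276
grip_force: 25.0
```

```bash
python3 near.py .108; python3 go.py 591.3,55.9,82,197.7
```

```text
tcp [ 512.3 -234.8   79. ] [ 1.7992e+02 -1.5000e-01  1.7358e+02]
(97, 178, 61, 107) [ 485.8 -338.1   63.9   18.6   -2.4] end world [ 517.7 -339.4] tool [ -17.1 -103.4]
(97, 178, 61, 107) [ 485.8 -338.1   63.9   18.6   -2.4] end world [ 453.9 -336.8] tool [  46.6 -107.8]
(293, 120, 56, 164) [ 482.5 -231.8   90.5   27.7   -6.4] end world [ 527.5 -236.8] tool [-15.3  -0.3]
(293, 120, 56, 164) [ 482.5 -231.8   90.5   27.7   -6.4] end world [ 437.5 -226.8] tool [75.2 -0.3]
t 27.4 [ 512.4 -234.9   79.2] [ 1.7993e+02 -1.4000e-01  1.7358e+02] [-0.1 -1.2 -1.2] 0.027577253257941352
(591.3, 55.9, 82.0, 197.7) q6 -1.79
  2x [-0.153, 0.993, -0.009, 0, 0, -0.0447]
  2x [-0.29, 0.962, -0.009, 0, 0, -0.0447]
  2x [-0.422, 0.912, -0.009, 0, 0, -0.0447]
```

>>> {"method": "move_arm", "body": {"motion": [[-0.153,0.99,-0.009,0,0,-0.0447],[-0.153,0.99,-0.009,0,0,-0.0447]]}}

```text
time: 27.65
tool_pos: [0.5391, -0.1368, 0.0805]
tool_rot: [3.14, -0.002, -3.112]
contact_force: [0.5, -0.3, -1.5]
opening: 0.0276
grip_force: 25.0
```

>>> {"method": "move_arm", "body": {"motion": [[-0.29,0.96,-0.009,0,0,-0.0447],[-0.29,0.96,-0.009,0,0,-0.0447]]}}

```text
time: 27.9
tool_pos: [0.5656, -0.0393, 0.0815]
tool_rot: [3.141, -0.001, -2.97]
contact_force: [-0.1, -0.2, -0.6]
opening: 0.0272
grip_force: 25.0
```

>>> {"method": "move_arm", "body": {"motion": [[-0.422,0.91,-0.009,0,0,-0.0447],[-0.422,0.91,-0.009,0,0,-0.0447],[-0.422,0.91,-0.009,0,0,-0.0447],[-0.422,0.91,-0.009,0,0,-0.0447],[-0.422,0.91,-0.009,0,0,-0.0447],[-0.422,0.91,-0.009,0,0,-0.0447],[-0.422,0.91,-0.009,0,0,-0.0447]]}}

```text
time: 28.78
tool_pos: [0.5919, 0.0543, 0.0834]
tool_rot: [3.142, 0.0, -2.833]
contact_force: [-0.3, 0.7, -1.5]
opening: 0.0276
grip_force: 25.0
```

```bash
python3 go.py 591.3,55.9,40,197.7
```

```text
t 28.775 [591.9  54.3  83.4] [ 1.8000e+02  1.0000e-02 -1.6234e+02] [-0.3  0.7 -1.5] 0.02756785113198946
(591.3, 55.9, 40.0, 197.7) q6 -1.79
  1x [0.001, 0.018, 0.434, 0, 0, -0.0002]
```

>>> {"method": "move_arm", "body": {"motion": [[0,0.013,0.2,0,0,0],[0,0.013,0.35,0,0,0],[0,0.013,0.42,0,0,0],[0,0.013,0.44,0,0,0],[0,0.013,0.44,0,0,0],[0,0.013,0.44,0,0,0],[0,0.013,0.44,0,0,0]]}}

```text
time: 29.65
tool_pos: [0.5918, 0.0562, 0.0398]
tool_rot: [-3.141, 0.001, -2.832]
contact_force: [-0.0, 1.2, -0.6]
opening: 0.0273
grip_force: 25.0
```

```bash
python3 go.py 591.3,55.9,34,197.7
```

```text
t 29.65 [591.8  56.2  39.8] [-1.7999e+02  5.0000e-02 -1.6227e+02] [-0.   1.2 -0.6] 0.02731925166788465
(591.3, 55.9, 34.0, 197.7) q6 -1.79
  1x [0.006, -0.001, 0.058, 0, 0, 0.0001]
```

>>> {"method": "move_arm", "body": {"motion": [[0.005,0,0.02,0,0,0.0004],[0.005,0,0.04,0,0,0.0004],[0.005,0,0.05,0,0,0.0004],[0.005,0,0.058,0,0,0.0004],[0.005,0,0.058,0,0,0.0004],[0.005,0,0.058,0,0,0.0004]]}}

```text
time: 30.4
tool_pos: [0.591, 0.056, 0.0338]
tool_rot: [3.142, 0.0, -2.833]
contact_force: [-3.0, -0.1, 3.7]
opening: 0.0273
grip_force: 25.0
```

>>> {"method": "move_arm", "body": {"motion": [[0,0,0,0,0,0],[0,0,0,0,0,0],[0,0,0,0,0,0]], "fingers": -0.1}}

```text
time: 30.78
tool_pos: [0.5911, 0.056, 0.0333]
tool_rot: [3.141, 0.0, -2.833]
contact_force: [0.2, 0.0, 0.2]
opening: 0.0414
grip_force: 0.0
```

>>> {"method": "move_arm", "body": {"motion": [[0,0,-0.2,0,0,0],[0,0,-0.6,0,0,0],[0,0,-0.9,0,0,0],[0,0,-0.9,0,0,0],[0,0,-0.9,0,0,0]]}}

```text
time: 31.4
tool_pos: [0.5905, 0.056, 0.1226]
tool_rot: [3.141, -0.001, -2.834]
contact_force: [0.1, 0.2, -0.5]
opening: 0.0409
grip_force: 0.0
```

```bash
python3 near.py .061; python3 go.py 532.5,-413.5,50,177.7
```

```text
tcp [590.5  56.  122.6] [ 1.7997e+02 -7.0000e-02 -1.6235e+02]
(303, 114, 36, 172) [590.9  55.7 152.   29.5  16.7] end world [663.7  77.5] tool [-76.3  -1.7]
(303, 114, 36, 172) [590.9  55.7 152.   29.5  16.7] end world [518.1  33.9] tool [75.7  0.9]
(226, 97, 45, 161) [588.9  -6.5 135.6  29.5  17.9] end world [653.4  14.3] tool [-47.4 -58.8]
(226, 97, 45, 161) [588.9  -6.5 135.6  29.5  17.9] end world [524.4 -27.3] tool [ 88.2 -59.4]
(149, 79, 58, 179) [600.5 -63.7 149.1  30.1  17.7] end world [671.5 -41. ] tool [ -47.8 -117. ]
(149, 79, 58, 179) [600.5 -63.7 149.1  30.1  17.7] end world [529.5 -86.4] tool [ 101.3 -117.2]
t 31.45 [590.2  56.  122.2] [ 1.7995e+02 -1.2000e-01 -1.6234e+02] [-0.3  0.   0.1] 0.0415295985484224
(532.5, -413.5, 50.0, 177.7) q6 -2.19
  2x [0.395, -0.86, 0.144, 0, 0, 0.0222]
  2x [0.334, -0.885, 0.144, 0, 0, 0.0222]
  2x [0.272, -0.906, 0.144, 0, 0, 0.0222]
  2x [0.208, -0.923, 0.144, 0, 0, 0.0222]
  2x [0.143, -0.935, 0.144, 0, 0, 0.0222]
```

>>> {"method": "move_arm", "body": {"motion": [[0.395,-0.86,0.144,0,0,0.0222],[0.395,-0.86,0.144,0,0,0.0222]], "fingers": 0.1}}

```text
time: 31.7
tool_pos: [0.5782, -0.0396, 0.1072]
tool_rot: [3.141, -0.003, -2.904]
contact_force: [-0.7, 0.1, 0.6]
opening: 0.0503
grip_force: 0.0
```

>>> {"method": "move_arm", "body": {"motion": [[0.334,-0.885,0.144,0,0,0.0222],[0.334,-0.885,0.144,0,0,0.0222]]}}

```text
time: 31.95
tool_pos: [0.5665, -0.1341, 0.0927]
tool_rot: [3.14, -0.003, -2.975]
contact_force: [0.1, 0.1, 0.1]
opening: 0.0505
grip_force: 0.0
```

>>> {"method": "move_arm", "body": {"motion": [[0.272,-0.906,0.144,0,0,0.0222],[0.272,-0.906,0.144,0,0,0.0222]]}}

```text
time: 32.2
tool_pos: [0.5548, -0.228, 0.0783]
tool_rot: [3.14, -0.002, -3.045]
contact_force: [0.2, 0.2, -0.2]
opening: 0.0506
grip_force: 0.0
```

>>> {"method": "move_arm", "body": {"motion": [[0.208,-0.923,0.144,0,0,0.0222],[0.208,-0.923,0.144,0,0,0.0222]]}}

```text
time: 32.45
tool_pos: [0.5432, -0.3219, 0.0637]
tool_rot: [3.14, -0.002, -3.115]
contact_force: [0.4, 0.8, 0.1]
opening: 0.0505
grip_force: 0.0
```

>>> {"method": "move_arm", "body": {"motion": [[0.143,-0.935,0.144,0,0,0.0222],[0.143,-0.935,0.144,0,0,0.0222],[0.143,-0.935,0.144,0,0,0.0222],[0.143,-0.935,0.144,0,0,0.0222],[0.143,-0.935,0.144,0,0,0.0222],[0.143,-0.935,0.144,0,0,0.0222]]}}

```text
time: 33.2
tool_pos: [0.5337, -0.4124, 0.0517]
tool_rot: [3.142, 0.0, 3.102]
contact_force: [0.2, 0.3, -0.4]
opening: 0.0507
grip_force: 0.0
```

```bash
python3 near.py .008 126
```

```text
tcp [ 533.7 -412.4   51.7] [1.8000e+02 1.0000e-02 1.7776e+02]
(84, 186, 40, 98) [ 548.  -590.6   86.9   21.8   -6.8] end world [ 591.1 -595.7] tool [ -64.6 -180.9]
(84, 186, 40, 98) [ 548.  -590.6   86.9   21.8   -6.8] end world [ 504.9 -585.5] tool [  22. -174.]
(300, 131, 39, 152) [ 532.6 -413.7  125.7   28.1   -2.1] end world [ 595.4 -416. ] tool [-61.8  -1.1]
(300, 131, 39, 152) [ 532.6 -413.7  125.7   28.1   -2.1] end world [ 469.8 -411.4] tool [63.9 -1.5]
centre [ 532.7 -413.7] yaw 177.9
(np.float64(532.7498992590669), np.float64(-413.705496556306), -19, np.float64(177.9)) q6 -2.19
  2x [0.008, -0.011, 0.708, 0, 0, -0.0009]
```

>>> {"method": "move_arm", "body": {"motion": [[0.009,-0.01,0.3,0,0,-0.0008],[0.009,-0.01,0.55,0,0,-0.0008],[0.009,-0.01,0.66,0,0,-0.0008],[0.009,-0.01,0.71,0,0,-0.0008],[0.009,-0.01,0.71,0,0,-0.0008],[0.009,-0.01,0.71,0,0,-0.0008]]}}

```text
time: 34.0
tool_pos: [0.5328, -0.4149, -0.0185]
tool_rot: [-3.141, 0.001, 3.104]
contact_force: [0.5, 0.4, 0.5]
opening: 0.0506
grip_force: 0.0
```

>>> {"method": "move_arm", "body": {"motion": [[0,0,0,0,0,0],[0,0,0,0,0,0],[0,0,0,0,0,0],[0,0,0,0,0,0]], "fingers": -1}}

```text
time: 34.5
tool_pos: [0.5323, -0.4144, -0.0193]
tool_rot: [3.141, 0.0, 3.103]
contact_force: [-1.3, 0.5, 1.0]
opening: 0.0274
grip_force: 25.0
```

>>> {"method": "move_arm", "body": {"motion": [[0,0,-0.3,0,0,0],[0,0,-0.7,0,0,0],[0,0,-1,0,0,0],[0,0,-1,0,0,0],[0,0,-1,0,0,0],[0,0,-1,0,0,0]]}}

```text
time: 35.25
tool_pos: [0.5314, -0.4137, 0.0785]
tool_rot: [3.139, -0.002, 3.103]
contact_force: [0.1, -0.1, -0.2]
opening: 0.0274
grip_force: 25.0
```

```bash
python3 near.py .108; python3 go.py 573.7,111.2,82,197.7
```

```text
tcp [ 531.4 -413.7   78.5] [ 1.7987e+02 -1.4000e-01  1.7781e+02]
(292, 146, 57, 138) [ 507.5 -413.    77.9   28.    -1.8] end world [ 546.4 -414.2] tool [-15.    0.1]
(292, 146, 57, 138) [ 507.5 -413.    77.9   28.    -1.8] end world [ 468.6 -411.8] tool [62.9 -0.5]
t 35.3 [ 531.6 -413.8   78.7] [ 1.7988e+02 -1.2000e-01  1.7782e+02] [-0.5 -1.2 -1. ] 0.027432136542036748
(573.7, 111.2, 82.0, 197.7) q6 -1.69
  2x [-0.037, 0.877, -0.005, 0, 0, -0.0184]
  2x [-0.087, 0.873, -0.005, 0, 0, -0.0184]
  2x [-0.138, 0.867, -0.005, 0, 0, -0.0184]
  2x [-0.188, 0.858, -0.005, 0, 0, -0.0184]
  2x [-0.237, 0.845, -0.005, 0, 0, -0.0184]
  2x [-0.285, 0.83, -0.005, 0, 0, -0.0184]
```

>>> {"method": "move_arm", "body": {"motion": [[-0.037,0.877,-0.005,0,0,-0.0184],[-0.037,0.877,-0.005,0,0,-0.0184]]}}

```text
time: 35.55
tool_pos: [0.5388, -0.3239, 0.0798]
tool_rot: [3.139, -0.002, -3.12]
contact_force: [0.1, -0.4, -0.2]
opening: 0.0274
grip_force: 25.0
```

>>> {"method": "move_arm", "body": {"motion": [[-0.087,0.873,-0.005,0,0,-0.0184],[-0.087,0.873,-0.005,0,0,-0.0184]]}}

```text
time: 35.8
tool_pos: [0.5458, -0.2362, 0.0806]
tool_rot: [3.14, -0.002, -3.061]
contact_force: [0.4, -0.5, -1.3]
opening: 0.0277
grip_force: 25.0
```

>>> {"method": "move_arm", "body": {"motion": [[-0.138,0.867,-0.005,0,0,-0.0184],[-0.138,0.867,-0.005,0,0,-0.0184]]}}

```text
time: 36.05
tool_pos: [0.5527, -0.1488, 0.0812]
tool_rot: [3.14, -0.002, -3.004]
contact_force: [0.2, -0.9, -0.1]
opening: 0.0278
grip_force: 25.0
```

>>> {"method": "move_arm", "body": {"motion": [[-0.188,0.858,-0.005,0,0,-0.0184],[-0.188,0.858,-0.005,0,0,-0.0184]]}}

```text
time: 36.3
tool_pos: [0.5598, -0.0614, 0.0818]
tool_rot: [3.14, -0.001, -2.946]
contact_force: [0.4, -1.0, 0.2]
opening: 0.0277
grip_force: 25.0
```

>>> {"method": "move_arm", "body": {"motion": [[-0.237,0.845,-0.005,0,0,-0.0184],[-0.237,0.845,-0.005,0,0,-0.0184]]}}

```text
time: 36.55
tool_pos: [0.5668, 0.026, 0.0822]
tool_rot: [3.141, -0.001, -2.888]
contact_force: [0.1, -0.7, 0.1]
opening: 0.0276
grip_force: 25.0
```

>>> {"method": "move_arm", "body": {"motion": [[-0.285,0.83,-0.005,0,0,-0.0184],[-0.285,0.83,-0.005,0,0,-0.0184],[-0.285,0.83,-0.005,0,0,-0.0184],[-0.285,0.83,-0.005,0,0,-0.0184],[-0.285,0.83,-0.005,0,0,-0.0184],[-0.285,0.83,-0.005,0,0,-0.0184],[-0.285,0.83,-0.005,0,0,-0.0184]]}}

```text
time: 37.42
tool_pos: [0.5744, 0.11, 0.0836]
tool_rot: [3.142, 0.0, -2.834]
contact_force: [-0.2, 0.8, -1.4]
opening: 0.0275
grip_force: 25.0
```

```bash
python3 go.py 573.7,111.2,40,197.7
```

```text
t 37.425 [574.4 110.   83.6] [ 1.8000e+02  1.0000e-02 -1.6236e+02] [-0.2  0.8 -1.4] 0.027472900573752346
(573.7, 111.2, 40.0, 197.7) q6 -1.69
  1x [0.003, 0.014, 0.436, 0, 0, -0.0004]
```

>>> {"method": "move_arm", "body": {"motion": [[0.003,0.012,0.2,0,0,0],[0.003,0.012,0.35,0,0,0],[0.003,0.012,0.42,0,0,0],[0.003,0.012,0.44,0,0,0],[0.003,0.012,0.44,0,0,0],[0.003,0.012,0.44,0,0,0],[0.003,0.012,0.44,0,0,0]]}}

```text
time: 38.3
tool_pos: [0.574, 0.1116, 0.0399]
tool_rot: [-3.141, 0.001, -2.833]
contact_force: [-0.1, 0.1, -0.5]
opening: 0.0277
grip_force: 25.0
```

```bash
python3 go.py 573.7,111.2,34,197.7
```

```text
t 38.3 [574.  111.6  39.9] [-1.7999e+02  4.0000e-02 -1.6231e+02] [-0.1  0.1 -0.5] 0.027655905279487452
(573.7, 111.2, 34.0, 197.7) q6 -1.69
  1x [0.004, -0.003, 0.059, 0, 0, -0.0]
```

>>> {"method": "move_arm", "body": {"motion": [[0.004,-0.003,0.02,0,0,0],[0.004,-0.003,0.04,0,0,0],[0.004,-0.003,0.05,0,0,0],[0.004,-0.003,0.058,0,0,0],[0.004,-0.003,0.058,0,0,0],[0.004,-0.003,0.058,0,0,0]]}}

```text
time: 39.05
tool_pos: [0.5735, 0.1112, 0.0337]
tool_rot: [3.142, 0.0, -2.833]
contact_force: [0.2, -0.4, -0.9]
opening: 0.0278
grip_force: 25.0
```

>>> {"method": "move_arm", "body": {"motion": [[0,0,0,0,0,0],[0,0,0,0,0,0],[0,0,0,0,0,0]], "fingers": -0.1}}

```text
time: 39.42
tool_pos: [0.5735, 0.1112, 0.0338]
tool_rot: [3.142, 0.0, -2.833]
contact_force: [-0.4, 0.3, 0.7]
opening: 0.0411
grip_force: 0.0
```

>>> {"method": "move_arm", "body": {"motion": [[0,0,-0.2,0,0,0],[0,0,-0.6,0,0,0],[0,0,-0.9,0,0,0],[0,0,-1,0,0,0]]}}

```text
time: 39.92
tool_pos: [0.5744, 0.1113, 0.1357]
tool_rot: [-3.141, 0.004, -2.833]
contact_force: [0.8, 0.2, -0.7]
opening: 0.0412
grip_force: 0.0
```

>>> {"method": "move_arm", "body": {"motion": [[-0.7,-0.5,-0.2,0,0,0],[-1,-0.8,-0.4,0,0,0],[-1,-0.8,-0.4,0,0,0],[-1,-0.8,-0.4,0,0,0],[-1,-0.8,-0.4,0,0,0],[-1,-0.8,-0.4,0,0,0]]}}

```text
time: 40.67
tool_pos: [0.6919, 0.0662, 0.1734]
tool_rot: [3.141, -0.001, -2.832]
contact_force: [-0.4, -0.1, 1.1]
opening: 0.0411
grip_force: 0.0
```

```bash
python3 go.py; python3 near.py .061 >/dev/null
python3 - <<'E'
from box import *;import pickle
s,c,E=look('wrist','pics/w7.png');pickle.dump((s,c,E),open('w7.pkl','wb'))
th=np.radians(-162.3);Q=np.array([[np.cos(th),-np.sin(th)],[np.sin(th),np.cos(th)]]);t=np.array([600.1,28.3])
for b,r in silver(c,.061,E,110,60):
    if 15<r[3]<60 and r[2]>60: print(b,r,'in box frame',((r[:2]-t)@Q).round(1),'ang',round((r[4]+162.3+90)%180-90,1))
cv2.imwrite('pics/c7.png',cv2.resize(cv2.cvtColor(c['image'],cv2.COLOR_RGB2BGR)[10:290,120:520],None,fx=2,fy=2,interpolation=cv2.INTER_CUBIC))
E
```

```text
t 40.675 [691.9  66.2 173.4] [ 1.7997e+02 -6.0000e-02 -1.6225e+02] [-0.4 -0.1  1.1] 0.04111321172731492
(387, 8, 42, 147) [573.7 110.3 125.5  29.3  17.7] in box frame [  0.2 -86.1] ang 0.0
(328, 0, 34, 167) [594.3  56.4 142.9  28.5  18.2] in box frame [ -3.  -28.5] ang 0.5
(260, 0, 37, 180) [618.5   2.3 156.1  29.1  17.2] in box frame [-9.6 30.4] ang -0.5
(193, 0, 47, 194) [642.6 -50.3 171.3  29.4  17.6] in box frame [-16.6  87.8] ang -0.1
```

View pics/c7.png

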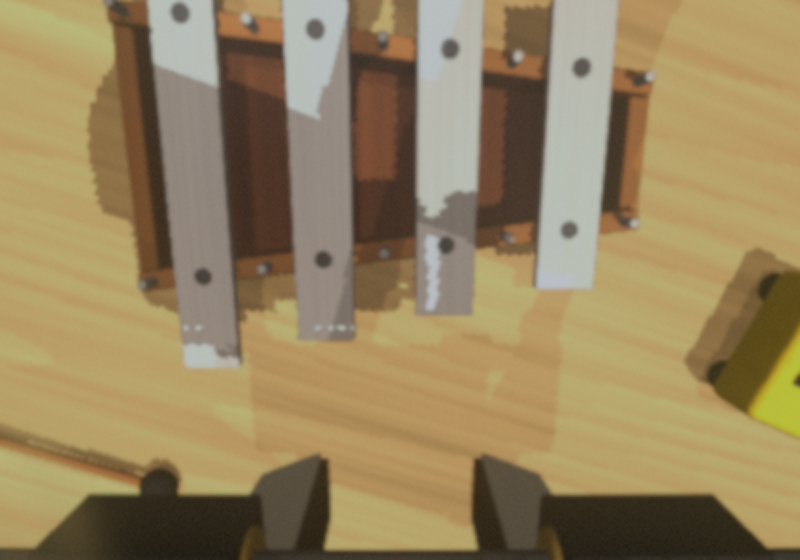

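All four bars lie across the rails in order, longest at left, each between its pins. Measured offsets from their seats are at most about 1.5 mm. I'll check the case and lamp, then hand in.

Run:
```python
from h import *;import pickle
from cell import robot
d=pickle.load(open('d0.pkl','rb'))['side'];s,c,E=look('side','pics/s9.png')
for n,(a,b,x,y) in dict(case=(100,150,258,312),lamp=(188,240,405,445)).items():
    A,B=[cv2.GaussianBlur(q['image'][a:b,x:y],(3,3),0).astype(np.float32) for q in(d,c)]
    print(n,cv2.phaseCorrelate(cv2.cvtColor(A,cv2.COLOR_RGB2GRAY),cv2.cvtColor(B,cv2.COLOR_RGB2GRAY)))
print(robot.hand_in())
```

```text
case ((0.00037157686062982975, 0.024410681064480855), 1.010607724542971)
lamp ((0.01783567248806861, 0.01999198356980969), 1.012353276764905)
the job is handed in; nothing more can be done
None
```

All four bars are back on the chime box in order, longest at the wide end and each within about 1.5 mm of its seat; case and lamp did not shift, and the job was handed in at about 41 s of 106 s (no verdict came back).

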